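Hide the spare key in the push-to-open key box

TASK

Put the key with the oblong wooden fob away in the box's hidden tray: press the round latch on top of the box so that the tray springs out, lay the key in it, and push the tray fully home until it latches. Then tighten the brass wing screw clockwise (seen from above) and stop as soon as its clutch first slips. Leave everything else on the ledge where it is.

Things in the scene. Friction and masses are not known exactly. Their poses are not given: they have to be found in the camera images.
- keybox: The wooden key box, fixed to the ledge, 160 mm deep, 160 mm wide, 70 mm high; origin under the middle of its shell (85 mm behind the tray's front panel). x points from its front to its back; its front faces the robot roughly. On top, midway front to back, the push latch (on the right seen from the robot) and the wing screw (left), 90 mm apart.
- latch_top (a point): Centre of the top face of the round aluminium push latch, 28 mm in diameter, standing 16 mm above the box top (86 mm above the ledge) when not pressed; z up, x from the box's front to its back.
- latch (a joint): Travel of the push latch, 0 up to 0.008 m fully down; spring 2 N at rest, 5 N when down. Pressed straight down beyond about 6 mm it frees the tray; it springs up again when let go.
- tray (a joint): Opening of the tray, m: 0 shut and latched, 0.095 fully out. A spring slides it out of the box front by itself within 2 s when the latch is pressed, and keeps pushing outward with 1 to 4 N. Pushing it back to 0 (about 10 N at the last 10 mm, overtravel 3 mm to a firm stop) makes the latch snap and hold it.
- tray_front (a point): Point on the outer face of the tray's front panel (no handle; panel 156 mm wide, 10 mm thick, from 5 to 67 mm above the ledge), mid-width and 50 mm above the ledge. It moves with the tray. x points into the box, the way to push it shut (the tray slides out along -x).
- tray_in (a point): Point on the tray's floor (24 mm above the ledge), in the middle of the part that is uncovered when the tray is out; moves with the tray. x into the box, y across, z up. With the tray out the uncovered space spans 47 mm to either side along x (front panel on one side, box front on the other), 65 mm to either side along y. Side walls rise 16 mm above this floor, the front panel 43 mm, the box top 46 mm.
- bar_key_c (a point): Centre of the oblong dark-wood fob of the key to be put away: a block 52 mm (x) by 22 mm (y) by 18 mm (z) lying flat, centre 9 mm above what it lies on. A steel key shank 6 mm thick sticks out of its +x end to 58 mm from this point; the whole is 84 mm long, 45 g. Grasp the fob across its 22 mm width.
- knob_grip (a point): Grip point of the brass wing of the clamp screw on top of the box: an upright bar 38 mm long (x), 12 mm thick (y), from 84 to 114 mm above the ledge; this point lies on the turning axis, 100 mm above the ledge. z up; x along the wing, turning with it.
- screw (a joint): Turn of the clamp screw, rad, growing clockwise from above: starts at 0.05 to 0.45, stops firmly at 1.1, when the steel pointer under the wing meets the stop pin at the front. It turns lightly (0.03 N m).
- clutch (a joint): Slip of the wing against the screw, rad, growing clockwise (it never goes below 0): stays 0 until the screw has stopped, then the clutch slips at 0.12 N m and this grows with further turning. First slip means from 0.04 rad to at most 0.6 rad.
- disc_key_c (a point): Centre of the other key's fob, a round dark-wood disc 40 mm in diameter, 18 mm high, lying flat, with a like steel shank along +x to 58 mm from this point. Leave it alone.
- torch: Black torch lying along its x, 115 mm long, 36 mm thick; origin under its middle. Leave it.
- whistle: Blue plastic whistle, 38 by 16 by 20 mm; origin under its round end. Leave it.
- dish: Speckled ceramic ring dish, 90 mm across, 26 mm high; origin under its centre. Leave it.
- jar: Glass jar with a steel twist cap, 68 mm across, 100 mm high; origin under its centre. Leave it.
- spare_peg: Spare wooden peg lying along x, 63 mm long, 18 mm thick head; origin under its middle. Leave it.
- tin: Round steel tin, 64 mm across, 45 mm high; origin under its centre. Leave it.
- bar_key: The whole oblong-fob key; origin on its underside, 14 mm from the fob's centre towards the shank; x along the shank.
Mind the look-alikes: they are no part of the job. What is shaped like the keybox but red is not meant. Leave any purple look-alike of the bar_key alone.

How it is judged:
On the way, in this order (a step that is already met when the one before it is completed fails the run):
1. the latch is pressed and the tray has sprung out (value of joint tray above 0.088 m), for 0.1 s.
2. the oblong-fob key lies let go in the open tray (x of bar_key_c in the frame of tray_in between -0.05 and 0.065 m and y of bar_key_c in the frame of tray_in between -0.063 and 0.063 m and z of bar_key_c in the frame of tray_in between 0 and 0.03 m and value of joint tray above 0.075 m and contact force between the fingers and bar_key below 0.1 N and linear speed of bar_key below 0.05 m/s), for 0.2 s.
3. the tray is pushed home with the key in it (x of bar_key_c in the frame of tray_in between -0.05 and 0.065 m and y of bar_key_c in the frame of tray_in between -0.063 and 0.063 m and z of bar_key_c in the frame of tray_in between 0 and 0.03 m and value of joint tray below 0.004 m), for 0.3 s.
4. the wing screw is turned to its stop and the clutch slips (value of joint screw above 1.04 rad and value of joint clutch above 0.04 rad), for 0.1 s.
At the end, for the whole second after the job is handed in: The oblong-fob key lies at rest in the tray (fob centre within its walls, under 30 mm above its floor), the tray is shut within 4 mm, the screw is within 0.06 rad of its stop, its clutch has slipped 0.04 to 0.6 rad, and no bystander has moved over 30 mm (all of step 3 and all of step 4 and value of joint clutch below 0.6 rad and linear speed of bar_key below 0.02 m/s); the robot touches nothing.
It fails at once if the clutch is turned on past its first slip (more than 0.6 rad) (value of joint clutch above 0.6 rad).
It fails at once if another thing on the ledge is disturbed (moved more than 30 mm) (distance of any of disc_key_c, torch, whistle, dish, jar, spare_peg, tin from where it was at the start of the episode above 0.03 m).
It also fails if it takes over 72 s, if anything falls off the work surface, if the arm or the gripper's body presses on something with over 40 N, if the wrist force passes 120 N, or if a joint passes its speed limit or range.

ROBOT

A 6-joint arm with a two-finger parallel gripper is mounted at the origin on the work surface. World frame = base frame: x ahead of the robot, y to its left, z up, the work surface at z = 0. Lengths are in m, angles in rad, forces in N, time in s.
With the tool pointing down it reaches from about 0.375 to 0.9 m from the base axis. Payload 3.1 kg.
Tool frame: the origin (TCP) lies midway between the tips of the shut fingers; the grasp point (between the pads) lies 19 mm behind it (manip.hold_point_z is the distance from the TCP to the grasp point, in m); x points along the fingers, y is the direction in which the jaws open and shut, and the axes are right-handed (so a half turn about x gives the same grasp; the last joint's range is limited). The gripper opens to 85 mm and grips with 20 to 120 N. Pads are 22 mm wide; open, the fingers measure 114 mm over their backs; the gripper's body (76 mm by 85 mm) begins 54 mm behind the grasp point. The pads swing forward as they close: fully open they stand 13 mm farther back than shut.
Start: joints at [-1.474, 0.527, 1.433, -0, 1.181, -0.178], TCP at [0.17, -0.601, 0.202] pointing down, gripper open.
Joint ranges: [-3.08, 3.08], [-0.75, 2.2], [0.22, 2.44], [-1.43, 4.57], [0, 2.65], [-2.85, 2.85]. Speed limits (rad/s): [2.79, 2.79, 3.14, 3.14, 3.14, 3.14].

INTERFACE

Orientations are given as a unit quaternion [x, y, z, w].
In Python, from station import manip, snapshot gives the robot as it stands.
- The arm moves only by the shell command python3 -m crank 'ROWS' [FORCE]. ROWS is JSON, a list of rows, each a list of 5 numbers: the finger opening in m, from 0 to 0.0854, then the shift along the tool's x, y, z in m, then the turn about the tool's x in rad. In form: [[grip, tx, ty, tz, yaw], ...]. A call has 1 to 5 rows; each row shifts and turns the commanded pose from where the row before left it, along the tool's axes as they then stand; what a row does not reach is not made up. A row lasts 1/10 s, in which the tool goes at most 50 mm and 8.59 degrees, less where a joint would pass 70% of its speed; a pose out of reach is approached as far as the arm can. A call is refused whole if a number of a shift passes 0.05 or a number of a turn 0.15, either way. A call with a gripper value outside its range is refused whole. The fingers move at their own pace and stop on an object; FORCE is the grip in N (left out, the last holds). Time passes only in rows, so rows that do not move let the fingers close. It gives the time, the measured TCP pose, the force and the opening at its end, in the units of the state.
- manip.sense(): the state, without advancing time (a new reading comes with each control period).
- snapshot(name): name is "scene" or "top" or "wrist"; returns a dict with "image" (400x640x3 uint8, blue, green, red), "range_z" (400x640 float32, m along the optical axis (not along the pixel's ray), 0 where there is no reading), "vertical_fov" (degrees; the focal length in pixels is half the picture's height over the tangent of half this angle, whatever the lens; pixels are square), "cx", "cy" (the principal point, pixels), "distortion" ([k1, k2, p1, p2, k3] as OpenCV has them; the pictures are not rectified), "extrinsics" (4x4, takes a point from world to camera coordinates); the wrist camera has in their place "T_tool_cam" (4x4, takes a point from camera to tool coordinates, whose origin is the TCP and whose axes are the tool frame's). Camera axes: x right, y up, looking along -z (the intrinsics and any distortion apply to the point x, -y, -z); pixel columns grow to the right and rows downward; lengths in m; the calibration is good to about 2 mm. A picture is of the moment at which its call begins: read the wrist's pose just before it.
- manip.sign_off(): hands the job in, once; it reports no verdict.
The state is a dict: "t": time; "q": joint angles; "qd": joint speeds; "tau": joint torques, N m; "tcp_pos": TCP position; "tool_rot": TCP orientation; "force": force on the tool from outside, world axes, zero at the start; "ft_torque": the same for the moment, N m; "finger_gap": opening from 0.0 (shut) to 1.0 (fully open).
Only numpy, scipy, OpenCV 4.12 (cv2) and the standard library are available. Lean on these libraries where they do the work, as an engineer would, in place of code of your own. Each camera call takes 0.05 s, during which the arm holds its last target.

## Working session

There is one attempt and no reset: what is moved stays moved. The work goes in short steps, Python scripts to look and compute and a shell command to move; the robot and the scene stay as the last step left them, time stands still between calls to the robot, and variables do not carry over. Pictures are saved under pics/ and viewed, and the job is handed in when it is done.

```bash
ls -la; mkdir -p pics; cat > h.py <<'E'
import numpy as np, cv2, pickle
from station import manip, snapshot
def K(s):
    H,W=s["image"].shape[:2]; f=H/2/np.tan(np.radians(s["vertical_fov"])/2)
    return np.array([[f,0,s["cx"]],[0,f,s["cy"]],[0,0,1.]])
from scipy.spatial.transform import Rotation as R
def pose(st):
    T=np.eye(4);T[:3,:3]=R.from_quat(st["tool_rot"]).as_matrix();T[:3,3]=st["tcp_pos"];return T
def w2c(s,st=None):
    if "extrinsics" in s: return np.array(s["extrinsics"])
    return np.linalg.inv(pose(st)@np.array(s["T_tool_cam"]))
def ray(s,uv,st=None):
    uv=np.array(uv,float).reshape(-1,1,2)
    n=cv2.undistortPoints(uv,K(s),np.array(s["distortion"],float)).reshape(-1,2)
    d=np.c_[n[:,0],-n[:,1],-np.ones(len(n))]
    E=np.linalg.inv(w2c(s,st)); return E[:3,3], d@E[:3,:3].T
def onplane(s,uv,z,st=None):
    o,d=ray(s,uv,st); return o+d*((z-o[2])/d[:,2])[:,None]
def cloud(s,st=None):
    H,W=s["range_z"].shape; u,v=np.meshgrid(np.arange(W),np.arange(H))
    o,d=ray(s,np.stack([u,v],-1),st); P=o+d*s["range_z"].reshape(-1,1); return P.reshape(H,W,3)
def proj(s,P,st=None):
    P=np.atleast_2d(P); E=w2c(s,st); c=P@E[:3,:3].T+E[:3,3]
    q=np.c_[c[:,0],-c[:,1],-c[:,2]]
    return cv2.projectPoints(q,np.zeros(3),np.zeros(3),K(s),np.array(s["distortion"],float))[0].reshape(-1,2)
def snap(name,tag):
    st=manip.sense(); s=snapshot(name); cv2.imwrite(f"pics/{tag}.png",s["image"]); pickle.dump((s,st),open(f"pics/{tag}.pkl","wb")); return s,st
def load(tag): return pickle.load(open(f"pics/{tag}.pkl","rb"))
E
python3 - <<'E'
from h import *
print(manip.sense())
for n in("scene","top","wrist"):
    s,st=snap(n,n+"0"); print(n,s["vertical_fov"],s["cx"],s["cy"],s["distortion"],[np.array(v).round(3).tolist() for k,v in s.items() if k in("extrinsics","T_tool_cam")])
print(manip.hold_point_z)
E
```

```text
total 12
drwxr-xr-x  3 agent agent 4096 Dec  6 17:17 .
drwxr-xr-x 23 root  root  4096 Dec  6 17:17 ..
drwxr-xr-x  2 agent agent 4096 Dec  6 17:17 pics
{'t': 0.0, 'q': array([-1.47353554e+00,  5.28466777e-01,  1.43390889e+00,  9.91260280e-06,
        1.18141494e+00, -1.78478093e-01]), 'qd': array([-0.00088697,  0.00094212,  0.0001346 , -0.0013962 ,  0.00111028,
       -0.00030245]), 'tau': array([-5.95218644e-04, -4.42348123e+01, -1.78023237e+01, -2.66084471e-04,
        8.42492067e-03, -7.87502074e-06]), 'tcp_pos': array([ 0.17012805, -0.60058191,  0.20113123]), 'tool_rot': array([ 0.70043163,  0.09795481, -0.70036206,  0.09640216]), 'force': array([-0.00597484, -0.36387363,  1.08774991]), 'ft_torque': array([-0.01869707,  0.09824773, -0.05182072]), 'finger_gap': 0.9989952791370609}
scene 57.49525605895008 320.3766351547613 198.49202361897986 [-0.00695559  0.          0.          0.          0.        ] [[[0.65, 0.76, -0.007, -0.339], [-0.568, 0.492, 0.66, 0.268], [0.505, -0.425, 0.751, -1.547], [0.0, 0.0, 0.0, 1.0]]]
top 57.81837543738647 318.52579429927005 198.01392240662304 [-0.03516684  0.          0.          0.          0.        ] [[[-0.025, -0.999, -0.024, -0.009], [0.991, -0.028, 0.131, -0.578], [-0.131, -0.02, 0.991, -0.888], [0.0, 0.0, 0.0, 1.0]]]
wrist 67.04181934770567 319.32425453503913 208.30251890468793 [-0.00258423  0.          0.          0.          0.        ] [[[-0.0, 0.276, -0.961, -0.172], [1.0, -0.001, -0.001, 0.002], [-0.002, -0.961, -0.276, -0.07], [0.0, 0.0, 0.0, 1.0]]]
0.0187
```

View pics/scene0.png

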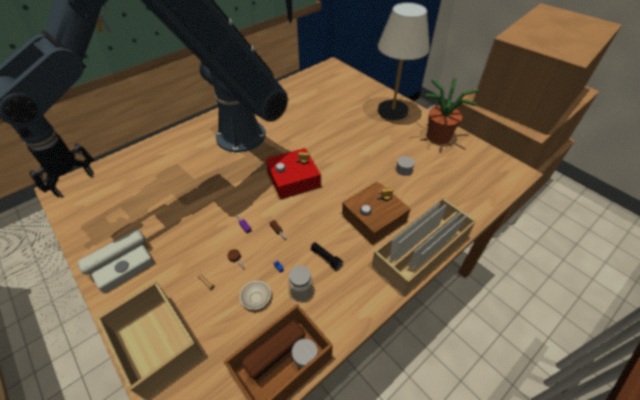

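View pics/top0.png

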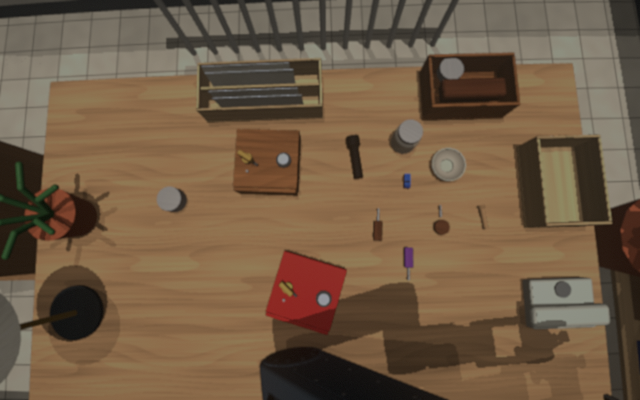

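View pics/wrist0.png

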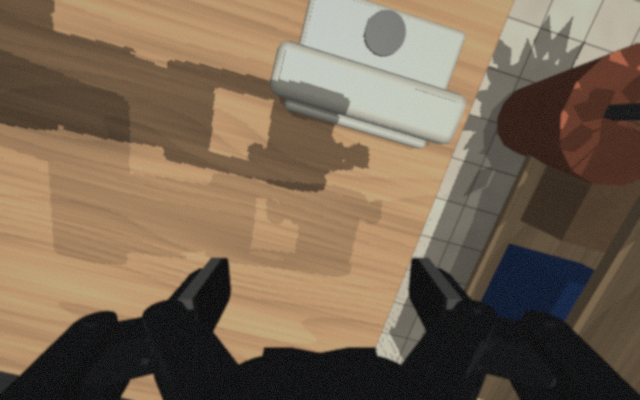

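```bash
python3 - <<'E'
from h import *
s,st=load("top0")
im=s["image"]
a=cv2.resize(im[110:210,215:315],None,fx=6,fy=6,interpolation=cv2.INTER_CUBIC)
b=cv2.resize(im[190:290,350:450],None,fx=4,fy=4,interpolation=cv2.INTER_CUBIC)
cv2.imwrite("pics/ca.png",a);cv2.imwrite("pics/cb.png",b)
C=cloud(s)
for n,(u,v) in dict(latch=(283,159),wing=(246,157),boxtop=(267,175),table=(340,230),key=(378,231),red=(300,300),disc=(442,227),torch=(356,160),redcorner=(290,252),redc2=(345,268)).items(): print(n,C[v,u].round(4))
E
```

```text
latch [0.6704 0.0604 0.0863]
wing [0.6706 0.1453 0.1168]
boxtop [0.6356 0.1035 0.066 ]
table [ 0.4962 -0.0772  0.0016]
key [ 0.4904 -0.1742  0.0176]
red [0.3292 0.0258 0.0709]
disc [ 0.496  -0.3387  0.0194]
torch [ 0.6756 -0.1237  0.0309]
redcorner [0.4432 0.0482 0.0688]
redc2 [ 0.3994 -0.0857  0.0293]
```

View pics/ca.png

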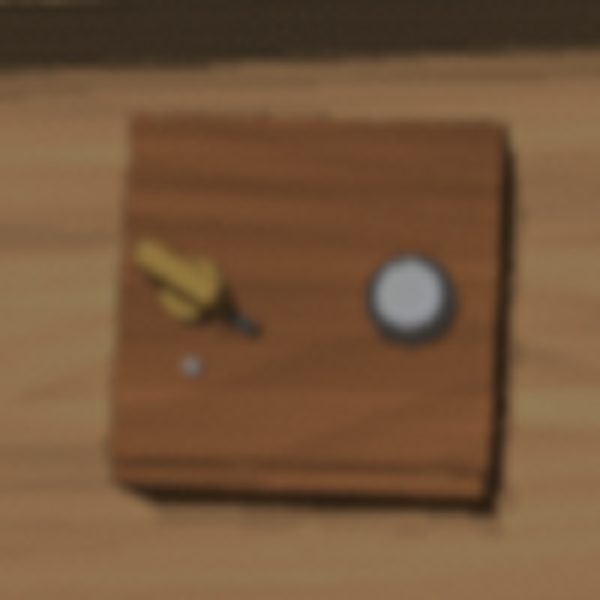

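View pics/cb.png

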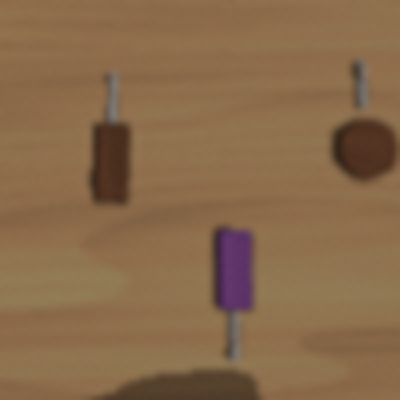

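```bash
python3 - <<'E'
from h import *
s,st=load("top0"); im=s["image"]
cr=lambda p,o,k:np.array(o)+(np.array(p,float)-(k-1)/2)/k
P=lambda p,z:onplane(s,[cr(p,(215,110),6)],z)[0]
Q=lambda p,z:onplane(s,[cr(p,(350,190),4)],z)[0]
for n,p,z in [("BL",(133,116),.07),("BR",(507,124),.07),("FL",(113,472),.07),("FR",(493,485),.07),("latch",(410,294),.086),("pin",(191,367),.078),("wing_end_left",(148,250),.114),("hub",(190,290),.082)]: print(n,P(p,z).round(4))
hsv=cv2.cvtColor(im,cv2.COLOR_BGR2HSV)
sub=hsv[200:250,360:400]
m=np.zeros(im.shape[:2],np.uint8); g=im[...,2].astype(int)
reg=np.zeros_like(m);reg[205:245,365:392]=1
m=((g<g[205:245,365:372].mean()*0.72)&(reg>0)).astype(np.uint8)
n,l,stt,cen=cv2.connectedComponentsWithStats(m); i=1+np.argmax(stt[1:,4]); print(stt[i],cen[i])
ys,xs=np.nonzero(l==i); r=cv2.minAreaRect(np.c_[xs,ys].astype(np.float32)); print(r)
c=cv2.boxPoints(r); print(onplane(s,c,0.018).round(4).tolist(), onplane(s,[r[0]],0.018))
print("manual", *[Q(p,.018).round(4) for p in [(95,124),(130,124),(128,203),(93,203)]], "shank tip",Q((112,75),.009))
hm=cv2.inRange(hsv,(18,90,80),(35,255,255)); hm[:, :230]=0;hm[:,262:]=0;hm[:140]=0;hm[175:]=0
ys,xs=np.nonzero(hm); print(len(ys)); C=cloud(s); print(np.c_[xs,ys,C[ys,xs].round(3)])
E
```

```text
BL [0.7568 0.1798 0.07  ]
BR [0.7478 0.0206 0.07  ]
FL [0.6037 0.1872 0.07  ]
FR [0.5937 0.0291 0.07  ]
latch [0.6716 0.0606 0.086 ]
pin [0.6455 0.1528 0.078 ]
wing_end_left [0.686  0.1623 0.114 ]
hub [0.6771 0.1525 0.082 ]
[372 220  10  21 182] [376.98351648 230.42857143]
((376.5, 230.0), (20.0, 9.0), 90.0)
[[0.5191, -0.16, 0.018], [0.5184, -0.1832, 0.018], [0.4671, -0.1808, 0.018], [0.4677, -0.1578, 0.018]] [[ 0.4930044  -0.17044435  0.018     ]]
manual [ 0.5173 -0.1635  0.018 ] [ 0.5167 -0.186   0.018 ] [ 0.4661 -0.1824  0.018 ] [ 0.4667 -0.16    0.018 ] shank tip [ 0.54969406 -0.17714614  0.009     ]
109
[[ 2.39e+02  1.50e+02  6.88e-01  1.62e-01  1.17e-01]
 [ 2.38e+02  1.51e+02  6.87e-01  1.66e-01  1.13e-01]
 [ 2.39e+02  1.51e+02  6.86e-01  1.62e-01  1.16e-01]
 [ 2.40e+02  1.51e+02  6.87e-01  1.61e-01  1.13e-01]
 [ 2.41e+02  1.51e+02  6.87e-01  1.58e-01  1.13e-01]
 [ 2.38e+02  1.52e+02  6.84e-01  1.65e-01  1.14e-01]
 [ 2.39e+02  1.52e+02  6.84e-01  1.63e-01  1.14e-01]
 [ 2.40e+02  1.52e+02  6.84e-01  1.60e-01  1.16e-01]
 [ 2.41e+02  1.52e+02  6.84e-01  1.58e-01  1.14e-01]
 [ 2.42
[... 4593 characters left out ...]
 1.11e-01]
 [ 2.48e+02  1.60e+02  6.64e-01  1.41e-01  1.12e-01]
 [ 2.49e+02  1.60e+02  6.64e-01  1.38e-01  1.15e-01]
 [ 2.50e+02  1.60e+02  6.65e-01  1.37e-01  1.10e-01]
 [ 2.43e+02  1.61e+02  6.69e-01  1.60e-01  8.60e-02]
 [ 2.44e+02  1.61e+02  6.69e-01  1.57e-01  8.60e-02]
 [ 2.45e+02  1.61e+02  6.68e-01  1.55e-01  8.60e-02]
 [ 2.46e+02  1.61e+02  6.69e-01  1.53e-01  8.20e-02]
 [ 2.47e+02  1.61e+02  6.67e-01  1.48e-01  9.20e-02]
 [ 2.48e+02  1.61e+02  6.63e-01  1.43e-01  1.07e-01]
 [ 2.44e+02  1.62e+02  6.67e-01  1.58e-01  8.30e-02]
 [ 2.45e+02  1.62e+02  6.66e-01  1.55e-01  8.40e-02]
 [ 2.46e+02  1.62e+02  6.66e-01  1.52e-01  8.60e-02]
 [ 2.47e+02  1.62e+02  6.66e-01  1.50e-01  8.50e-02]]
```

```bash
cat >> h.py <<'E'
def go(x,y,z,jaw,st=None):
    "print remaining shift in current tool axes, and turn about tool x so that tool-y azimuth = jaw (deg)"
    st=st or manip.sense(); T=pose(st); d=T[:3,:3].T@(np.array([x,y,z])-T[:3,3])
    az=np.degrees(np.arctan2(T[1,1],T[0,1])); dy=(jaw-az+180)%360-180
    # tool x down: positive turn about tool x = clockwise from above = az decreasing
    print("tcp",T[:3,3].round(4),"jaw az",az.round(2),"| shift tool",d.round(4),"| turn",np.radians(-dy).round(3),"q6",st["q"][5].round(3))
E
python3 - <<'E'
from h import *
st=manip.sense();print(pose(st).round(3)); go(.6716,.0606,.2,90)
E
```

```text
[[-0.     0.272 -0.962  0.17 ]
 [ 0.002 -0.962 -0.272 -0.601]
 [-1.    -0.002 -0.     0.201]
 [ 0.     0.     0.     1.   ]]
tcp [ 0.1702 -0.6008  0.2014] jaw az -74.2 | shift tool [ 0.0024 -0.4998 -0.6626] | turn -2.866 q6 -0.179
```

```bash
python3 -m crank '[[0,0,-0.03,-0.039,0.112],[0,0,-0.03,-0.039,0.112],[0,0,-0.03,-0.039,0.112]]' 40 && python3 -c "
from h import *
go(.6716,.0606,.2,-93.5)"
```

```text
t: 0.45
tcp_pos: [0.2707, -0.4921, 0.2016]
tool_rot: [-0.707, 0.023, 0.707, 0.024]
force: [0.8, -0.1, -0.0]
finger_gap: 0.513
tcp [ 0.2707 -0.4921  0.2016] jaw az -93.83 | shift tool [ 0.0024 -0.5782 -0.3631] | turn -0.006 q6 0.371
```

```bash
python3 -m crank '[[0,-0.003,-0.042,-0.026,0],[0,-0.003,-0.042,-0.026,0],[0,-0.003,-0.042,-0.026,0],[0,-0.003,-0.042,-0.026,0],[0,-0.003,-0.042,-0.026,0]]' >/dev/null
python3 -m crank '[[0,-0.003,-0.042,-0.026,0],[0,-0.003,-0.042,-0.026,0],[0,-0.003,-0.042,-0.026,0],[0,-0.003,-0.042,-0.026,0],[0,-0.003,-0.042,-0.026,0]]' && python3 -c "
from h import *
go(.66,.1,.25,-93.5)"
```

```text
t: 1.45
tcp_pos: [0.5561, -0.0884, 0.2321]
tool_rot: [-0.707, 0.021, 0.707, 0.021]
force: [0.3, -1.8, -0.4]
finger_gap: 0.001
tcp [ 0.5561 -0.0884  0.2321] jaw az -93.44 | shift tool [-0.0179 -0.1943 -0.0924] | turn 0.001 q6 1.275
```

```bash
python3 -m crank '[[0,-0.004,-0.04,-0.02,0],[0,-0.004,-0.04,-0.02,0],[0,-0.004,-0.04,-0.02,0],[0,-0.004,-0.04,-0.02,0],[0,0,-0.03,-0.012,0]]' >/dev/null
python3 -m crank '[[0,0,0,0,0],[0,0,0,0,0]]' && python3 -c "
from h import *
snap('wrist','w1'); go(.66,.1,.25,-93.5)"
```

```text
t: 2.15
tcp_pos: [0.6581, 0.0944, 0.2473]
tool_rot: [-0.706, 0.021, 0.707, 0.02]
force: [-0.1, -0.7, -0.3]
finger_gap: 0.002
tcp [0.6579 0.0935 0.2474] jaw az -93.43 | shift tool [-0.0026 -0.0066 -0.0017] | turn 0.001 q6 1.604
```

View pics/w1.png

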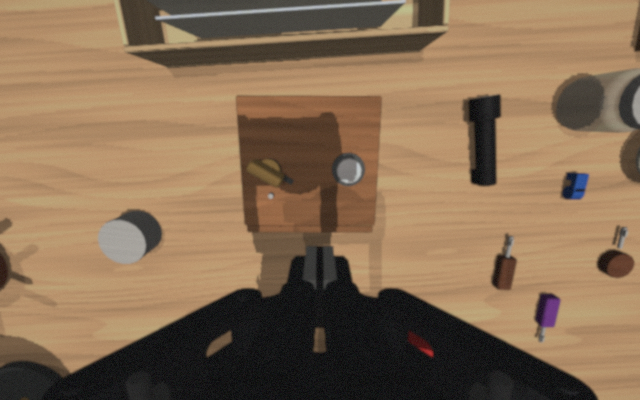

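```bash
python3 - <<'E'
from h import *
s,st=load("w1"); im=s["image"]
cv2.imwrite("pics/w1a.png",cv2.resize(im[85:245,225:395],None,fx=4,fy=4,interpolation=cv2.INTER_CUBIC))
cv2.imwrite("pics/w1b.png",cv2.resize(im[225:345,480:580],None,fx=5,fy=5,interpolation=cv2.INTER_CUBIC))
C=cloud(s,st)
for u,v in [(348,168),(330,200),(505,272),(450,250),(258,165)]: print(C[v,u].round(4))
E
```

```text
[0.6776 0.0593 0.085 ]
[0.6384 0.0807 0.0709]
[ 0.5004 -0.1731  0.0181]
[ 0.5324 -0.0973  0.001 ]
[0.69   0.153  0.1119]
```

View pics/w1a.png

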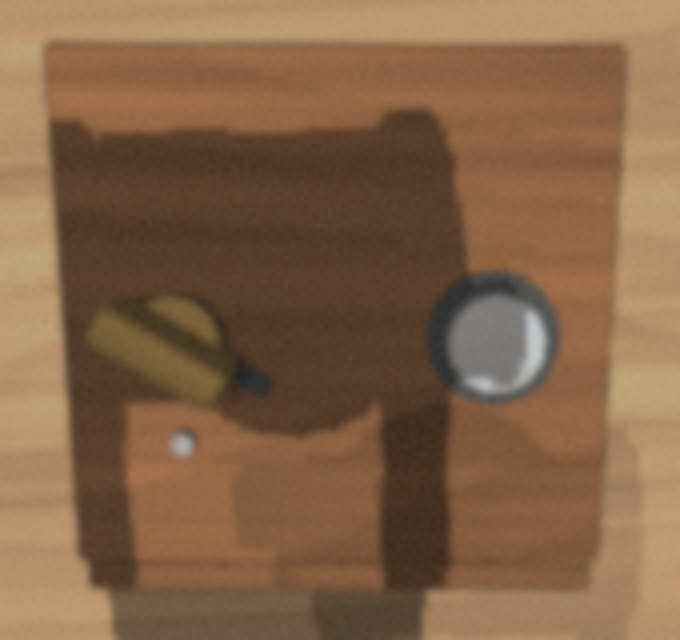

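View pics/w1b.png

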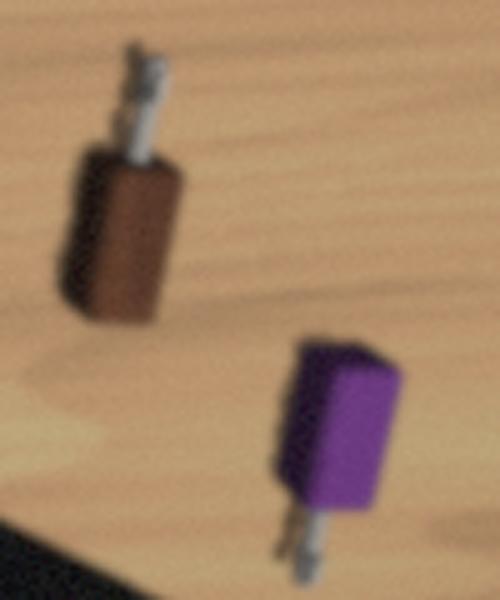

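```bash
python3 - <<'E'
from h import *
s,st=load("w1")
cr=lambda p,o,k:np.array(o)+(np.array(p,float)-(k-1)/2)/k
P=lambda p,z:onplane(s,[cr(p,(225,85),4)],z,st)[0].round(4)
Q=lambda p,z:onplane(s,[cr(p,(480,225),5)],z,st)[0].round(4)
for n,p,z in [("BL",(47,45),.07),("BR",(627,46),.07),("FL",(88,588),.067),("FR",(590,588),.067),("latch",(498,342),.086),("pin",(183,445),.078),("w1",(107,300),.114),("w2",(242,367),.114),("w3",(86,338),.114),("w4",(213,407),.114)]: print(n,P(p,z))
for n,p,z in [("k1",(108,167),.018),("k2",(183,175),.018),("k3",(155,322),.018),("k4",(90,320),.018),("tip",(156,60),.009)]: print(n,Q(p,z))
E
```

```text
BL [0.7608 0.1768 0.07  ]
BR [0.7516 0.0194 0.07  ]
FL [0.6028 0.1859 0.067 ]
FR [0.5939 0.0303 0.067 ]
latch [0.6753 0.0583 0.086 ]
pin [0.6492 0.1498 0.078 ]
w1 [0.6961 0.1586 0.114 ]
w2 [0.6772 0.1262 0.114 ]
w3 [0.6868 0.165  0.114 ]
w4 [0.6672 0.1346 0.114 ]
k1 [ 0.5234 -0.165   0.018 ]
k2 [ 0.5196 -0.1872  0.018 ]
k3 [ 0.4713 -0.1848  0.018 ]
k4 [ 0.4731 -0.1652  0.018 ]
tip [ 0.5523 -0.1809  0.009 ]
```

```bash
python3 -c "
from h import *
go(.6735,.0595,.095,-93.5)"
```

```text
tcp [0.6579 0.0935 0.2474] jaw az -93.43 | shift tool [ 0.1524  0.0329 -0.0178] | turn 0.001 q6 1.604
```

```bash
python3 -m crank '[[0,0.03,0.011,-0.006,0],[0,0.04,0.011,-0.006,0],[0,0.04,0.011,-0.006,0],[0,0.03,0,0,0],[0,0.01,0,0,0]]' >/dev/null
python3 -m crank '[[0,0,0,0,0],[0,0,0,0,0]]' && python3 -c "
from h import *
go(.6735,.0595,.079,-93.5)"
```

```text
t: 2.9
tcp_pos: [0.6756, 0.0592, 0.0997]
tool_rot: [0.708, -0.022, -0.706, -0.021]
force: [0.1, 0.5, 0.8]
finger_gap: -0.002
tcp [0.6756 0.0592 0.0997] jaw az -93.48 | shift tool [ 0.0207 -0.0001  0.0022] | turn 0.0 q6 1.555
```

```bash
python3 -m crank '[[0,0.007,0,0.001,0],[0,0.006,0,0,0],[0,0.004,0,0,0],[0,0.003,0,0,0],[0,0,0,0,0]]'; python3 -m crank '[[0,0.002,0,0,0],[0,0,0,0,0]]';  python3 -c "
from h import *
snap('top','t1')"
```

```text
t: 3.4
tcp_pos: [0.6732, 0.06, 0.0776]
tool_rot: [-0.706, 0.021, 0.707, 0.021]
force: [-0.1, -0.2, 0.5]
finger_gap: 0.0
t: 3.6
tcp_pos: [0.6736, 0.0598, 0.0759]
tool_rot: [-0.707, 0.021, 0.707, 0.021]
force: [-0.3, 0.4, 0.1]
finger_gap: 0.003
```

View pics/t1.png

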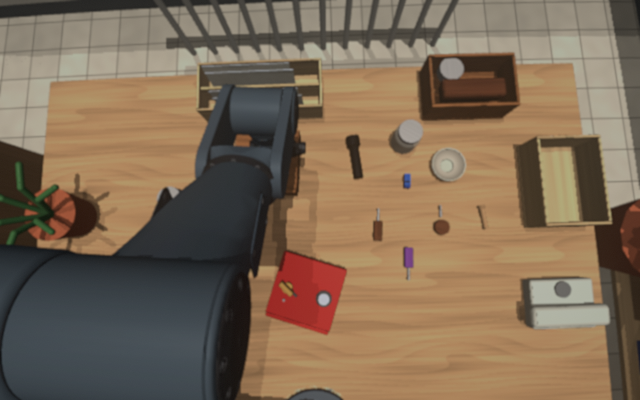

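```bash
python3 -c "
from h import *
s,_=snap('scene','s1'); snap('wrist','w2')
cv2.imwrite('pics/s1c.png',cv2.resize(s['image'][130:270,300:460],None,fx=4,fy=4,interpolation=cv2.INTER_CUBIC))"
```

```text
(no output)
```

View pics/s1c.png

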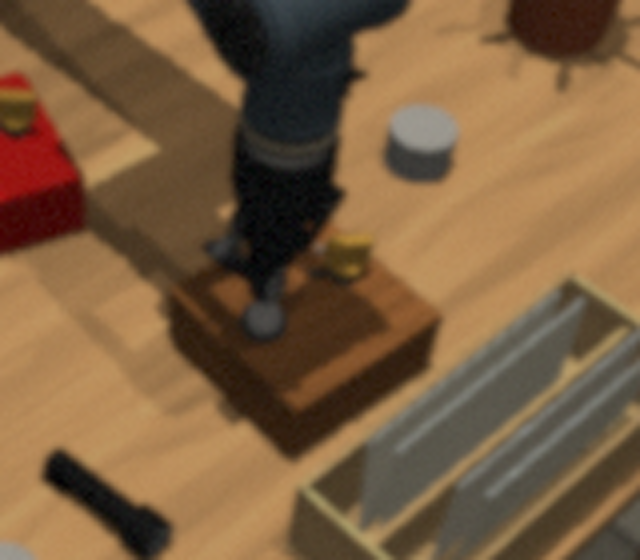

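View pics/w2.png

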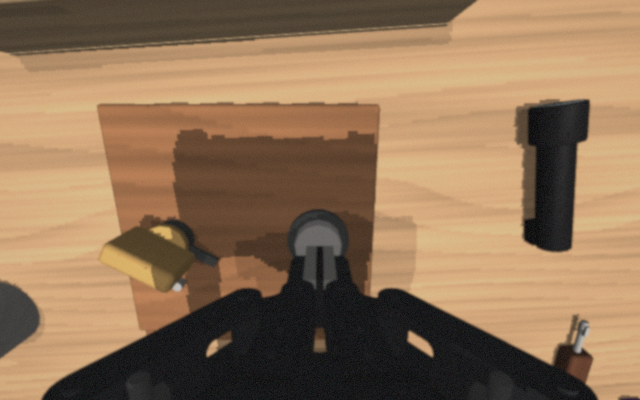

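```bash
python3 - <<'E'
from h import *
s,st=load("w2"); T=pose(st)
print("tcp",st["tcp_pos"],"px",proj(s,st["tcp_pos"],st), "force",st["force"],"tau")
C=cloud(s,st); 
for u,v in [(320,225),(310,230),(330,235),(300,236),(320,240),(320,250),(320,260),(250,180),(350,180),(140,255),(600,200)]: print(u,v,C[v,u].round(4))
cv2.imwrite("pics/w2c.png",cv2.resize(s["image"][180:320,230:410],None,fx=4,fy=4,interpolation=cv2.INTER_CUBIC))
E
```

```text
tcp [0.67369536 0.05979846 0.07616189] px [[316.09689144 242.45330947]] force [ 0.22935774 -0.03425626 -0.06540637] tau
320 225 [0.6876 0.0566 0.0842]
310 230 [0.6856 0.0624 0.0861]
330 235 [0.6821 0.0512 0.0865]
300 236 [0.6824 0.0684 0.0862]
320 240 [0.6791 0.0571 0.0858]
320 250 [0.6857 0.0568 0.1149]
320 260 [0.7446 0.0537 0.2481]
250 180 [0.7134 0.0972 0.0693]
350 180 [0.7102 0.0374 0.0709]
140 255 [0.6863 0.1463 0.1106]
600 200 [ 0.667  -0.1801  0.0008]
```

View pics/w2c.png

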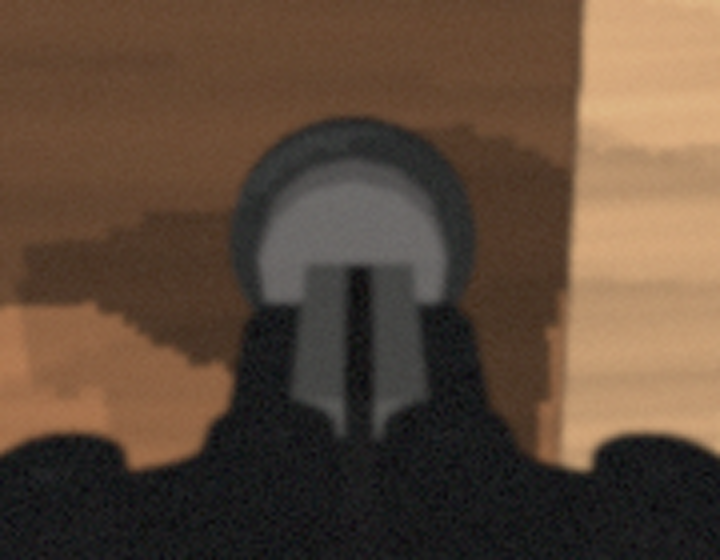

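```bash
python3 - <<'E'
from h import *
s,st=load("w2"); T=pose(st)
C=cloud(s,st); Ti=np.linalg.inv(T)
for v in range(240,300,4):
  print(v,[ (Ti[:3,:3]@C[v,u]+Ti[:3,3]).round(3).tolist()+[C[v,u][2].round(3)] for u in (308,312,316,324,330)])
E
```

```text
240 [[-0.01, -0.005, -0.006, np.float64(0.086)], [-0.01, -0.002, -0.006, np.float64(0.086)], [-0.011, 0.0, -0.006, np.float64(0.087)], [-0.01, 0.005, -0.006, np.float64(0.086)], [-0.01, 0.008, -0.006, np.float64(0.086)]]
244 [[-0.009, -0.005, -0.003, np.float64(0.085)], [-0.01, -0.002, -0.003, np.float64(0.086)], [-0.011, 0.0, -0.003, np.float64(0.087)], [-0.009, 0.005, -0.003, np.float64(0.085)], [-0.009, 0.008, -0.003, np.float64(0.086)]]
248 [[-0.035, -0.004, -0.012, np.float64(0.111)], [-0.036, -0.002, -0.012, np.float64(0.112)], [-0.036, 0.0, -0.012, np.float64(0.112)], [-0.036, 0.004, -0.012, np.float64(0.113)], [-0.036, 0.007, -0.012, np.float64(0.112)]]
252 [[-0.042, -0.003, -0.012, np.float64(0.118)], [-0.041, -0.002, -0.012, np.float64(0.117)], [-0.041, 0.0, -0.012, np.float64(0.117)], [-0.041, 0.004, -0.012, np.float64(0.117)], [-0.04, 0.007, -0.012, np.float64(0.116)]]
256 [[-0.046, -0.003, -0.012, np.float64(0.122)], [-0.045, -0.001, -0.012, np.float64(0.121)], [-0.046, 0.0, -0.012, np.float64(0.122)], [-0.045, 0.004, -0.012, np.float64(0.121)], [-0.046, 0.007, -0.012, n
[... 1573 characters left out ...]
13, np.float64(0.148)]]
288 [[-0.075, -0.002, -0.013, np.float64(0.151)], [-0.074, -0.001, -0.013, np.float64(0.15)], [-0.066, 0.001, -0.008, np.float64(0.143)], [-0.067, 0.004, -0.008, np.float64(0.143)], [-0.075, 0.006, -0.013, np.float64(0.151)]]
292 [[-0.077, -0.002, -0.013, np.float64(0.153)], [-0.076, -0.001, -0.013, np.float64(0.153)], [-0.067, 0.001, -0.007, np.float64(0.144)], [-0.069, 0.004, -0.008, np.float64(0.146)], [-0.078, 0.006, -0.013, np.float64(0.154)]]
296 [[-0.08, -0.002, -0.013, np.float64(0.156)], [-0.08, -0.001, -0.013, np.float64(0.156)], [-0.067, 0.001, -0.005, np.float64(0.143)], [-0.071, 0.004, -0.008, np.float64(0.147)], [-0.08, 0.006, -0.013, np.float64(0.156)]]
```

```bash
python3 - <<'E'
from h import *
for tag,cols in (("wrist0",(208,215,222,228,420)),("w1",(312,328))):
  s,st=load(tag); T=pose(st)
  C=cloud(s,st); Ti=np.linalg.inv(T)
  for v in range(236,300,5):
    print(tag,v,[ (Ti[:3,:3]@C[v,u]+Ti[:3,3]).round(3).tolist() for u in cols])
s,st=load("s1"); C=cloud(s)
print(proj(s,[[.6737,.0598,.0762],[.6737,.0598,.111]]))
E
python3 - <<'E'
import sys; sys.path.insert(0,'.')
from h import *
s,st=load("w2"); print(np.array(s["T_tool_cam"]).round(4))
print(manip.sense()["q"].round(4), dir(manip))
E
```

```text
wrist0 236 [[0.2, -0.144, 0.075], [0.202, -0.136, 0.075], [0.2, -0.126, 0.075], [0.2, -0.118, 0.075], [0.202, 0.136, 0.075]]
wrist0 241 [[0.202, -0.146, 0.082], [0.2, -0.136, 0.082], [0.201, -0.127, 0.082], [0.201, -0.119, 0.082], [0.951, 0.405, 0.387]]
wrist0 246 [[0.201, -0.146, 0.089], [0.202, -0.137, 0.09], [0.201, -0.127, 0.089], [0.201, -0.119, 0.089], [0.951, 0.407, 0.409]]
wrist0 251 [[0.201, -0.147, 0.096], [0.203, -0.138, 0.097], [0.201, -0.128, 0.096], [0.201, -0.12, 0.096], [0.948, 0.408, 0.429]]
wrist0 256 [[0.201, -0.148, 0.104], [0.202, -0.138, 0.104], [0.202, -0.129, 0.104], [0.201, -0.12, 0.104], [0.945, 0.409, 0.45]]
wrist0 261 [[-0.051, -0.047, -0.012], [-0.049, -0.044, -0.011], [-0.051, -0.041, -0.011], [-0.044, -0.04, -0.008], [-0.051, 0.047, -0.012]]
wrist0 266 [[-0.054, -0.046, -0.011], [-0.055, -0.042, -0.011], [-0.052, -0.04, -0.01], [-0.044, -0.04, -0.006], [-0.055, 0.045, -0.011]]
wrist0 271 [[-0.059, -0.044, -0.011], [-0.06, -0.041, -0.011], [-0.054, -0.04, -0.008], [-0.044, -0.04, -0.003], [-0.057, 0.045, -0.01]]
wrist0 276 [[-0.063, -0.042, -0.011], [-0.
[... 1401 characters left out ...]
83 209.30032677]
 [366.08804936 202.26055027]]
[[-2.000e-04  2.760e-01 -9.612e-01 -1.720e-01]
 [ 1.000e+00 -1.400e-03 -6.000e-04  1.800e-03]
 [-1.600e-03 -9.612e-01 -2.760e-01 -7.110e-02]
 [ 0.000e+00  0.000e+00  0.000e+00  1.000e+00]]
[-0.0763  0.7414  1.3933  0.      1.0067  1.5547] ['PlanningError', '__class__', '__delattr__', '__dict__', '__dir__', '__doc__', '__eq__', '__format__', '__ge__', '__getattribute__', '__getstate__', '__gt__', '__hash__', '__init__', '__init_subclass__', '__le__', '__lt__', '__module__', '__ne__', '__new__', '__reduce__', '__reduce_ex__', '__repr__', '__setattr__', '__sizeof__', '__str__', '__subclasshook__', '__weakref__', 'hold_point_z', 'sense', 'sign_off']
```

```bash
python3 -m crank '[[0,0.01,0,0,0],[0,0.008,0,0,0],[0,0.003,0,0,0],[0,0,0,0,0]]'; python3 -m crank '[[0,0.002,0,0,0],[0,0.001,0,0,0],[0,0,0,0,0]]'
```

```text
t: 4.15
tcp_pos: [0.6731, 0.0598, 0.0542]
tool_rot: [-0.706, 0.021, 0.707, 0.021]
force: [-0.5, -0.4, 0.5]
finger_gap: 0.0
t: 4.45
tcp_pos: [0.6735, 0.0598, 0.0524]
tool_rot: [-0.707, 0.021, 0.707, 0.021]
force: [-1.6, 0.1, 2.8]
finger_gap: -0.001
```

```bash
python3 -m crank '[[0,0.002,0,0,0],[0,0.002,0,0,0],[0,0.001,0,0,0],[0,0.001,0,0,0],[0,0,0,0,0]]'; python3 -m crank '[[0,0.001,0,0,0],[0,0,0,0,0],[0,0,0,0,0]]'; python3 -c "
from h import *
snap('wrist','w3')"
```

```text
t: 4.95
tcp_pos: [0.6737, 0.0598, 0.0487]
tool_rot: [0.707, -0.021, -0.707, -0.021]
force: [-4.2, -0.2, 16.7]
finger_gap: -0.002
t: 5.25
tcp_pos: [0.6738, 0.0598, 0.0487]
tool_rot: [0.707, -0.021, -0.706, -0.021]
force: [-6.1, 0.1, 18.9]
finger_gap: 0.004
```

View pics/w3.png

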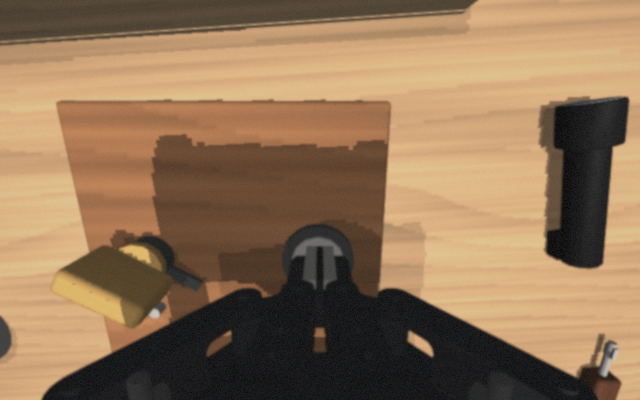

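```bash
python3 - <<'E'
from h import *
s,st=load("w2")
for p in [(352,183),(258,258),(447,258),(352,276)]:
  print(onplane(s,[np.array([230,180])+(np.array(p)-1.5)/4],.086,st).round(4))
print("collar",[onplane(s,[np.array([230,180])+(np.array(p)-1.5)/4],.07,st).round(4).tolist() for p in [(352,117),(231,240),(474,240)]])
s,st=load("w3"); C=cloud(s,st)
cv2.imwrite("pics/w3c.png",cv2.resize(s["image"][200:310,240:400],None,fx=5,fy=5,interpolation=cv2.INTER_CUBIC))
for u,v in [(320,240),(300,250),(310,243),(335,245),(290,255),(320,228),(350,255),(305,262),(250,180)]: print(u,v,C[v,u].round(4))
E
```

```text
[[0.6881 0.0579 0.086 ]]
[[0.6775 0.0722 0.086 ]]
[[0.6759 0.0449 0.086 ]]
[[0.6738 0.0588 0.086 ]]
collar [[[0.6932, 0.0577, 0.07]], [[0.6741, 0.078, 0.07]], [[0.6719, 0.0397, 0.07]]]
320 240 [0.6868 0.0568 0.0773]
300 250 [0.6819 0.0673 0.0773]
310 243 [0.6857 0.0619 0.0778]
335 245 [0.684  0.0493 0.0782]
290 255 [0.6786 0.0729 0.0755]
320 228 [0.6928 0.0564 0.076 ]
350 255 [0.6772 0.0417 0.0765]
305 262 [0.6864 0.0634 0.1008]
250 180 [0.7185 0.0902 0.0705]
```

View pics/w3c.png

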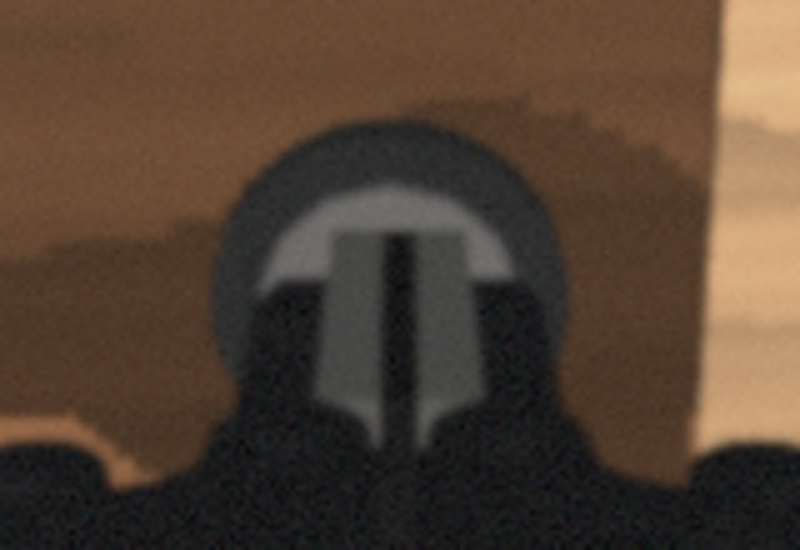

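```bash
python3 -m crank '[[0,-0.01,0,0,0],[0,-0.03,0,0,0],[0,-0.05,0,0,0],[0,-0.04,0.03,0.03,0],[0.085,-0.02,0.03,0.03,0]]'; python3 -m crank '[[0.085,0,0.03,0.03,0],[0.085,0,0.04,0.03,0],[0.085,0,0.04,0.02,0],[0.085,0,0.03,0.02,0],[0.085,0,0,0,0]]'; python3 -c "
from h import *
snap('top','t2');snap('wrist','w4');go(.497,-.173,.15,-94)"
```

```text
t: 5.8
tcp_pos: [0.617, 0.0075, 0.1923]
tool_rot: [0.709, -0.021, -0.704, -0.02]
force: [-0.8, -1.0, 0.2]
finger_gap: 0.155
t: 6.3
tcp_pos: [0.5041, -0.1291, 0.189]
tool_rot: [-0.706, 0.023, 0.707, 0.023]
force: [-0.2, 0.0, 0.6]
finger_gap: 0.989
tcp [ 0.5063 -0.1268  0.1892] jaw az -93.58 | shift tool [0.0392 0.0467 0.0065] | turn 0.007 q6 1.173
```

View pics/t2.png

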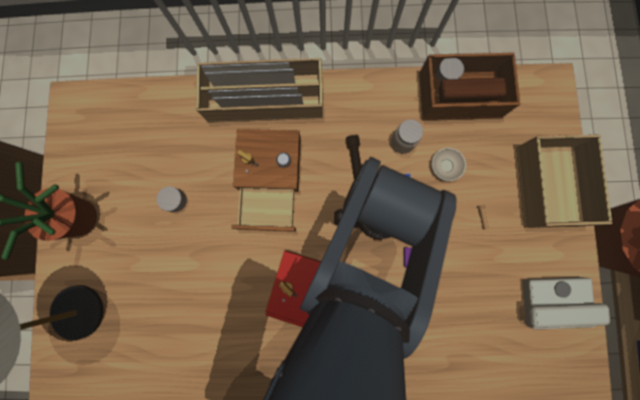

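View pics/w4.png

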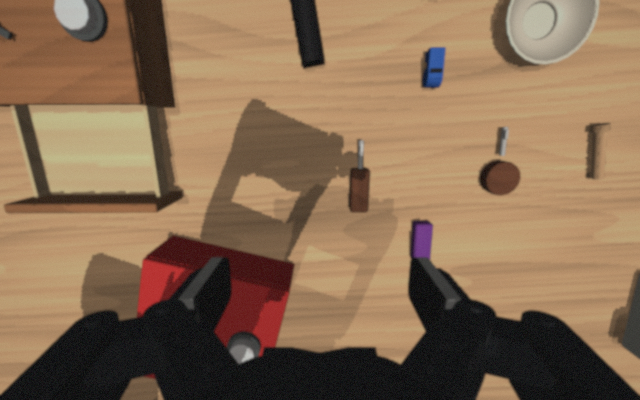

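```bash
python3 - <<'E'
from h import *
s,st=load("w4"); im=s["image"]
c=cv2.resize(im[120:230,310:420],None,fx=5,fy=5,interpolation=cv2.INTER_CUBIC); cv2.imwrite("pics/w4c.png",c)
hsv=cv2.cvtColor(im,cv2.COLOR_BGR2HSV); m=((im[...,2]<110)).astype(np.uint8); m[:165]=0;m[215:]=0;m[:,:345]=0;m[:,375:]=0
n,l,a,cen=cv2.connectedComponentsWithStats(m);i=1+np.argmax(a[1:,4]);print(a[i],cen[i])
ys,xs=np.nonzero(l==i);r=cv2.minAreaRect(np.c_[xs,ys].astype(np.float32));print(r)
print(onplane(s,[r[0]],.018,st),onplane(s,cv2.boxPoints(r),.018,st).round(4).tolist())
print("tray",[onplane(s,[p],z,st)[0].round(4).tolist() for p,z in [((6,206),.067),((155,203),.067),((183,193),.067),((172,105),.067)]])
E
```

```text
[346 165  23  47 885] [358.15367232 188.56949153]
((357.0, 188.0), (46.0, 22.0), 90.0)
[[ 0.49974816 -0.17315916  0.018     ]] [[0.5272, -0.1614, 0.018], [0.5256, -0.1864, 0.018], [0.4711, -0.1854, 0.018], [0.4727, -0.1594, 0.018]]
tray [[0.5144, 0.1881, 0.067], [0.508, 0.0363, 0.067], [0.5165, 0.0061, 0.067], [0.5997, 0.0007, 0.067]]
```

View pics/w4c.png

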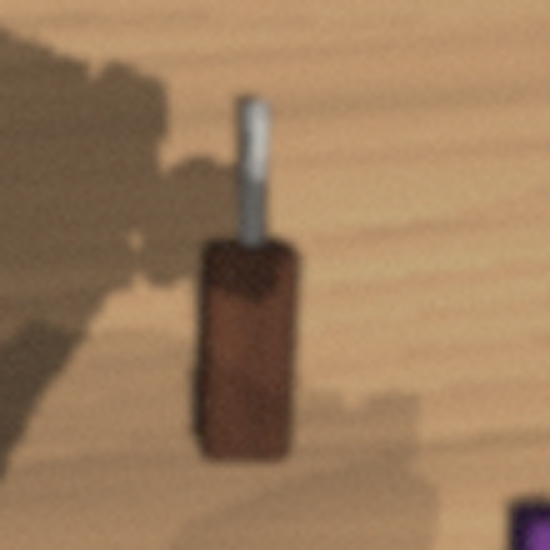

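```bash
python3 -m crank '[[0.05,0.03,0.02,0.003,0],[0.05,0.03,0.02,0.004,0],[0.05,0.03,0.007,0.003,0],[0.05,0.02,0,0,0],[0.05,0,0,0,0]]' 30; python3 -c "
from h import *
snap('wrist','w5');go(.496,-.1745,-.028,-93.5)"
```

```text
t: 6.9
tcp_pos: [0.4925, -0.1707, 0.0766]
tool_rot: [-0.705, 0.02, 0.709, 0.022]
force: [-1.1, 0.1, 0.5]
finger_gap: 0.587
tcp [ 0.4936 -0.1711  0.0781] jaw az -93.37 | shift tool [ 0.1061  0.0034 -0.0029] | turn 0.002 q6 1.081
```

View pics/w5.png

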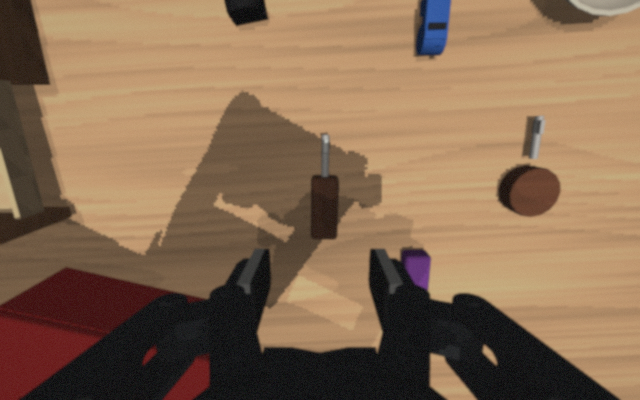

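```bash
python3 - <<'E'
from h import *
s,st=load("w5"); T=np.linalg.inv(pose(st))
for n,p,z in [("fob TL",(312,178),.018),("TR",(339,178),.018),("BL",(311,238),.018),("BR",(338,238),.018),("tip",(325,135),.009),("purpTL",(402,252),.018),("purpTR",(430,252),.018)]:
  w=onplane(s,[p],z,st)[0]; print(n,w.round(4),(T[:3,:3]@w+T[:3,3]).round(4))
C=cloud(s,st)
for u,v in [(248,260),(262,265),(375,265),(390,262)]:
  print((T[:3,:3]@C[v,u]+T[:3,3]).round(4))
E
```

```text
fob TL [ 0.5217 -0.1685  0.018 ] [ 0.0585 -0.0037 -0.0293]
TR [ 0.5205 -0.1893  0.018 ] [ 0.0584  0.0171 -0.0293]
BL [ 0.4721 -0.1645  0.018 ] [ 0.0587 -0.0048  0.0204]
BR [ 0.4709 -0.1865  0.018 ] [0.0587 0.0173 0.0203]
tip [ 0.5529 -0.1803  0.009 ] [ 0.0673  0.0063 -0.0612]
purpTL [ 0.4554 -0.239   0.018 ] [0.0586 0.0706 0.0326]
purpTR [ 0.4541 -0.2622  0.018 ] [0.0585 0.0938 0.0326]
[-0.0403 -0.0321 -0.0076]
[-0.0526 -0.023  -0.0112]
[-0.0482  0.0271 -0.009 ]
[-0.0529  0.0325 -0.0128]
```

```bash
python3 -m crank '[[0.05,0.02,0.0045,-0.004,0],[0.05,0.03,0,0,0],[0.05,0.03,0,0,0],[0.05,0.015,0,0,0],[0.05,0.0,0,0,0]]'; python3 -m crank '[[0.05,0,0,0,0],[0.05,0,0,0,0]]'; python3 -c "
from h import *
s,st=snap('wrist','w6');go(.496,-.1745,-.031,-93.5)
T=np.linalg.inv(pose(st));C=cloud(s,st)
for v in range(235,300,6): print(v,[(T[:3,:3]@C[v,u]+T[:3,3]).round(3).tolist()+[C[v,u,2].round(3)] for u in (246,262,375,390)])
"
```

```text
t: 7.45
tcp_pos: [0.4977, -0.1763, -0.0163]
tool_rot: [-0.706, 0.021, 0.707, 0.021]
force: [-0.6, -0.2, 0.1]
finger_gap: 0.585
t: 7.65
tcp_pos: [0.4988, -0.1775, -0.014]
tool_rot: [0.708, -0.022, -0.706, -0.02]
force: [0.9, 0.1, 0.3]
finger_gap: 0.586
tcp [ 0.4987 -0.1776 -0.0141] jaw az -93.42 | shift tool [ 0.0169 -0.003   0.0029] | turn 0.001 q6 1.077
235 [[-0.016, -0.039, -0.011, np.float64(0.002)], [-0.014, -0.03, -0.01, np.float64(-0.0)], [-0.016, 0.033, -0.011, np.float64(0.002)], [-0.014, 0.041, -0.011, np.float64(0.0)]]
241 [[-0.014, -0.039, -0.006, np.float64(-0.0)], [-0.015, -0.03, -0.007, np.float64(0.001)], [-0.014, 0.033, -0.007, np.float64(0.0)], [-0.015, 0.041, -0.007, np.float64(0.001)]]
247 [[-0.014, -0.04, -0.003, np.float64(-0.0)], [-0.015, -0.03, -0.003, np.float64(0.001)], [-0.014, 0.033, -0.003, np.float64(0.0)], [-0.015, 0.042, -0.003, np.float64(0.001)]]
253 [[-0.015, -0.04, 0.0, np.float64(0.0)], [-0.042, -0.025, -0.012, np.float64(0.028)], [-0.042, 0.028, -0.012, np.float64(0.028)], [-0.014, 0.042, 0.0, np.float64(0.0)]]
259 [[-0.041, -0.033, -0.008, np.flo
[... 527 characters left out ...]
27, -0.012, np.float64(0.05)], [-0.054, -0.023, -0.006, np.float64(0.04)], [-0.05, 0.027, -0.004, np.float64(0.036)], [-0.066, 0.03, -0.013, np.float64(0.052)]]
283 [[-0.07, -0.026, -0.012, np.float64(0.056)], [-0.055, -0.023, -0.004, np.float64(0.04)], [-0.05, 0.027, -0.001, np.float64(0.036)], [-0.069, 0.029, -0.012, np.float64(0.055)]]
289 [[-0.071, -0.026, -0.01, np.float64(0.057)], [-0.056, -0.023, -0.001, np.float64(0.042)], [-0.052, 0.027, 0.001, np.float64(0.038)], [-0.07, 0.029, -0.01, np.float64(0.056)]]
295 [[-0.072, -0.026, -0.008, np.float64(0.057)], [-0.056, -0.023, 0.002, np.float64(0.042)], [-0.051, 0.027, 0.004, np.float64(0.037)], [-0.072, 0.029, -0.009, np.float64(0.058)]]
```

View pics/w6.png

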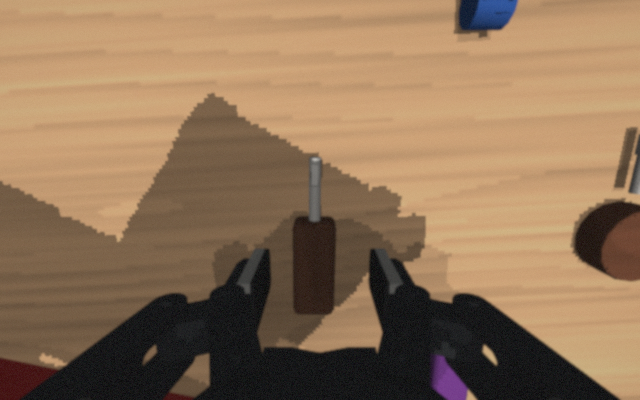

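```bash
python3 -m crank '[[0.05,0.008,-0.002,0,0],[0.05,0.008,0,0,0],[0.05,0.001,0,0,0],[0.05,0,0,0,0]]' 30; python3 -m crank '[[0.01,0,0,0,0],[0.01,0,0,0,0],[0.01,0,0,0,0],[0.01,0,0,0,0],[0.01,0,0,0,0]]' 30;  python3 -c "
from h import *
s,st=snap('wrist','w7');go(.496,-.1745,-.031,-93.5)"
```

```text
t: 8.1
tcp_pos: [0.4977, -0.1752, -0.0322]
tool_rot: [0.707, -0.021, -0.707, -0.021]
force: [0.2, 0.6, 7.7]
finger_gap: 0.585
t: 8.6
tcp_pos: [0.4996, -0.1764, -0.0291]
tool_rot: [0.709, -0.022, -0.705, -0.02]
force: [-1.9, 2.4, 28.8]
finger_gap: 0.253
tcp [ 0.4996 -0.1764 -0.0291] jaw az -93.43 | shift tool [ 0.0019 -0.0017  0.0037] | turn 0.001 q6 1.08
```

View pics/w7.png

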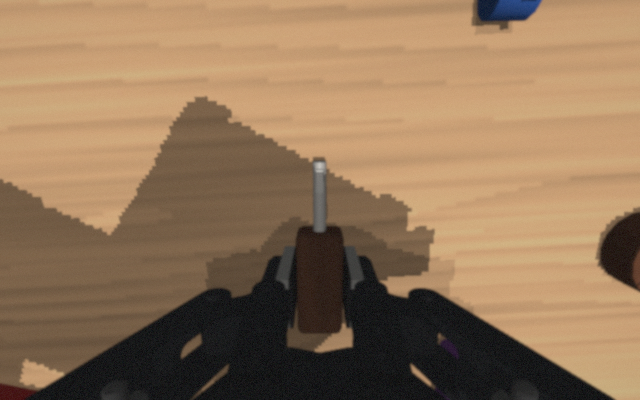

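```bash
python3 -m crank '[[0.01,-0.01,0,0,0],[0.01,-0.03,0,0,0],[0.01,-0.04,0,0,0],[0.01,-0.05,0,0,0],[0.01,-0.03,0,0,0]]' 40; python3 -m crank '[[0.01,0,-0.02,0,-0.14],[0.01,0,0,0,-0.14],[0.01,0,0,0,-0.14],[0.01,0,0,0,-0.14],[0.01,0,0,0,-0.14]]';python3 -m crank '[[0.01,0,0,0,-0.14],[0.01,0,0,0,-0.14],[0.01,0,0,0,-0.14],[0.01,0,0,0,-0.14],[0.01,0,0,0,-0.14]]'; python3 -m crank '[[0.01,0,0,0,-0.14],[0.01,0,0,0,0]]';  python3 -c "
from h import *
s,st=snap('wrist','w8');go(.5535,.095,.14,-3.4)
s,_=load('t2');cv2.imwrite('pics/t2c.png',cv2.resize(s['image'][120:240,220:310],None,fx=5,fy=5,interpolation=cv2.INTER_CUBIC))"
```

```text
t: 9.15
tcp_pos: [0.4981, -0.1757, 0.1299]
tool_rot: [0.708, -0.022, -0.706, -0.021]
force: [1.0, -0.4, 0.4]
finger_gap: 0.248
t: 9.65
tcp_pos: [0.4981, -0.1549, 0.1268]
tool_rot: [-0.67, -0.225, 0.671, -0.224]
force: [-0.8, -0.6, 0.7]
finger_gap: 0.247
t: 10.15
tcp_pos: [0.498, -0.1549, 0.1267]
tool_rot: [-0.553, -0.441, 0.553, -0.44]
force: [-0.8, 0.2, -0.5]
finger_gap: 0.245
t: 10.35
tcp_pos: [0.498, -0.155, 0.1267]
tool_rot: [-0.522, -0.477, 0.522, -0.476]
force: [0.0, 0.5, -1.0]
finger_gap: 0.249
tcp [ 0.4982 -0.155   0.1268] jaw az -5.38 | shift tool [-0.0131  0.0316 -0.2541] | turn -0.035 q6 -0.422
```

View pics/w8.png

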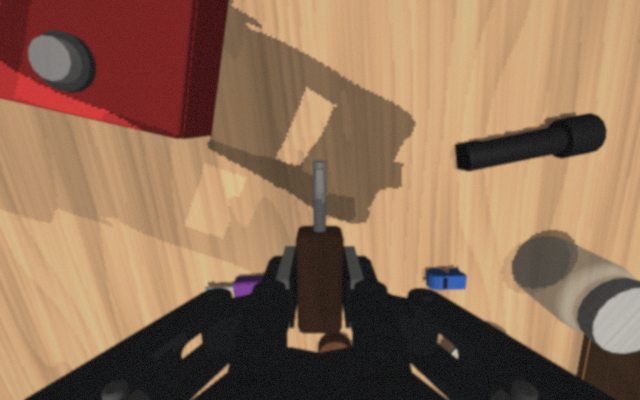

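View pics/t2c.png

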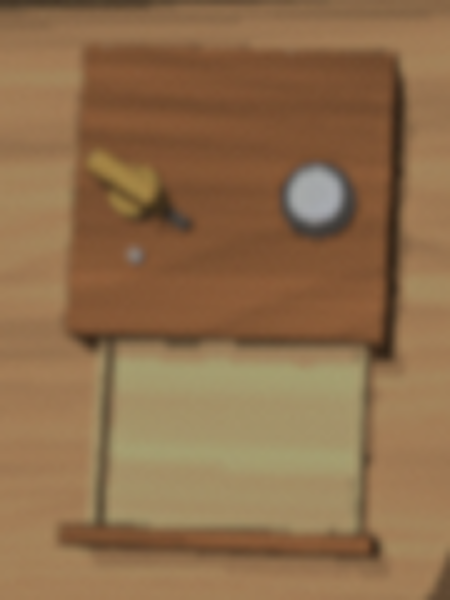

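```bash
python3 - <<'E'
from h import *
s,st=load("t2")
P=lambda p,z:onplane(s,[np.array([220,120])+(np.array(p)-2)/5],z)[0].round(4)
for n,p,z in [("outL",(58,543),.067),("outR",(366,554),.067),("inL",(62,525),.067),("inR",(375,537),.067),("boxFL",(68,330),.07),("boxFR",(385,343),.07),("floorFL",(103,525),.04),("floorFR",(360,533),.04)]: print(n,P(p,z))
s,st=load("w8");T=np.linalg.inv(pose(st))
print([ (T[:3,:3]@onplane(s,[p],.155,st)[0]+T[:3,3]).round(3) for p in [(298,228),(342,228),(298,330)]])
go(.5535,.095,.14,-3.4)
E
```

```text
outL [0.5046 0.1929 0.067 ]
outR [0.4954 0.0407 0.067 ]
inL [0.5134 0.191  0.067 ]
inR [0.5036 0.0361 0.067 ]
boxFL [0.6104 0.1878 0.07  ]
boxFR [0.5993 0.0294 0.07  ]
floorFL [0.5146 0.177  0.04  ]
floorFR [0.5073 0.0461 0.04  ]
[array([-0.028, -0.009, -0.017]), array([-0.028,  0.013, -0.017]), array([-0.028, -0.011,  0.044])]
tcp [ 0.4982 -0.155   0.1268] jaw az -5.38 | shift tool [-0.0131  0.0316 -0.2541] | turn -0.035 q6 -0.422
```

```bash
python3 -m crank '[[0.01,-0.004,0,0,-0.035],[0.01,-0.004,0.008,-0.05,0],[0.01,-0.004,0.008,-0.05,0],[0.01,0,0.008,-0.05,0],[0.01,0,0.008,-0.05,0]]' >/dev/null; python3 -m crank '[[0.01,0,0.008,-0.05,0],[0.01,0,0,0,0],[0.01,0,0,0,0]]';  python3 -c "
from h import *
s,st=snap('wrist','w9');go(.555,.098,.0,-3.4)"
```

```text
t: 11.2
tcp_pos: [0.5513, 0.0899, 0.1388]
tool_rot: [-0.513, -0.486, 0.514, -0.486]
force: [-0.3, -0.7, -0.9]
finger_gap: 0.249
tcp [0.5513 0.0886 0.1388] jaw az -3.24 | shift tool [ 0.1388  0.0034 -0.0097] | turn 0.003 q6 0.016
```

View pics/w9.png

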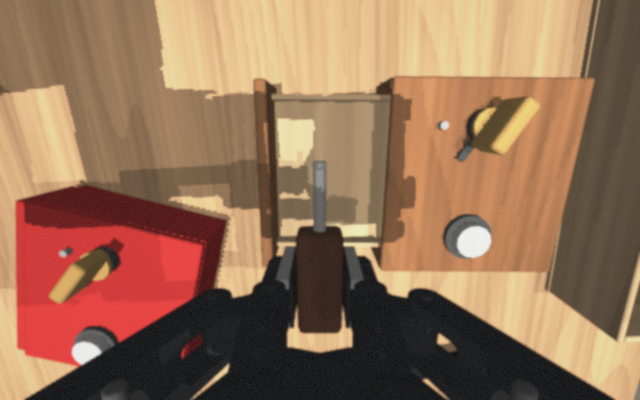

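```bash
python3 - <<'E'
from h import *
s,st=load("w9");T=np.linalg.inv(pose(st))
for n,p,z in [("panel in top",(272,100),.067),("panel out",(255,80),.067),("panel in2",(274,235),.067),("box front1",(394,78),.07),("box front2",(382,265),.07),("floor far",(330,97),.04),("floor near",(330,243),.04)]:
  w=onplane(s,[p],z,st)[0]; print(n,w.round(4),(T[:3,:3]@w+T[:3,3]).round(4))
E
```

```text
panel in top [0.5209 0.1756 0.067 ] [ 0.0718 -0.035  -0.0839]
panel out [0.5096 0.1904 0.067 ] [ 0.0718 -0.0471 -0.0981]
panel in2 [0.5121 0.0661 0.067 ] [ 0.0719 -0.0378  0.0259]
box front1 [0.6128 0.1859 0.07  ] [ 0.0687  0.0562 -0.0992]
box front2 [0.6046 0.0342 0.07  ] [0.0688 0.0563 0.0526]
floor far [0.5661 0.1773 0.04  ] [ 0.0988  0.0101 -0.0881]
floor near [0.5604 0.0448 0.04  ] [0.0988 0.0116 0.0444]
```

```bash
python3 -m crank '[[0.01,0.02,0.006,-0.009,0],[0.01,0.04,0,0,0],[0.01,0.04,0,0,0],[0.01,0.025,0,0,0],[0.01,0.0,0,0,0]]'; python3 -m crank '[[0.01,0,0,0,0],[0.01,0.003,0,0,0],[0.01,0.003,0,0,0],[0.01,0,0,0,0]]';  python3 -c "
from h import *
s,st=snap('wrist','w10');go(.557,.098,-.004,-3.4)"
```

```text
t: 11.75
tcp_pos: [0.555, 0.0952, 0.0109]
tool_rot: [-0.513, -0.487, 0.517, -0.483]
force: [-0.0, 0.3, -0.2]
finger_gap: 0.247
t: 12.15
tcp_pos: [0.5589, 0.0972, 0.0092]
tool_rot: [0.514, 0.485, -0.513, 0.486]
force: [-0.2, 0.5, -1.2]
finger_gap: 0.245
tcp [0.5588 0.0973 0.0091] jaw az -3.21 | shift tool [ 0.0131 -0.0018 -0.0006] | turn 0.003 q6 0.032
```

View pics/w10.png

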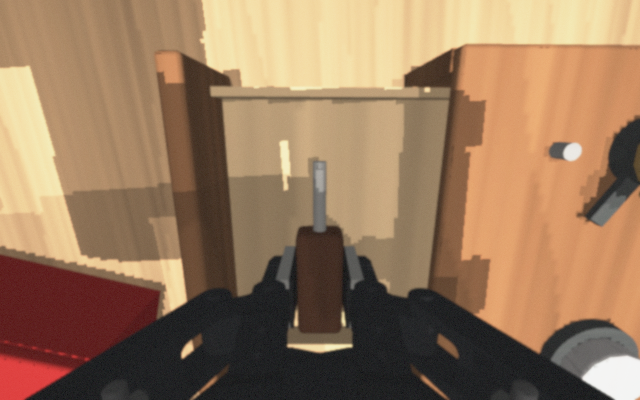

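```bash
python3 -m crank '[[0.01,0.006,-0.002,0,0],[0.01,0.003,0,0,0],[0.01,0.0,0,0,0]]'; python3 -m crank '[[0.01,0.003,0,0,0],[0.01,0,0,0,0],[0.01,0,0,0,0]]'
```

```text
t: 12.5
tcp_pos: [0.5556, 0.0976, -0.0013]
tool_rot: [-0.513, -0.486, 0.514, -0.485]
force: [0.3, 0.2, -1.3]
finger_gap: 0.243
t: 12.8
tcp_pos: [0.5563, 0.0975, -0.0038]
tool_rot: [-0.514, -0.486, 0.514, -0.486]
force: [1.2, 0.0, 0.1]
finger_gap: 0.247
```

```bash
python3 -m crank '[[0.01,0.001,0,0,0],[0.01,0,0,0,0]]'; python3 -m crank '[[0.045,-0.001,0,0,0],[0.045,-0.001,0,0,0],[0.045,-0.002,0,0,0],[0.045,-0.002,0,0,0],[0.045,0,0,0,0]]'; python3 -c "
from h import *
s,st=snap('wrist','w11')"
```

```text
t: 13.0
tcp_pos: [0.5563, 0.0975, -0.0048]
tool_rot: [-0.514, -0.486, 0.514, -0.486]
force: [0.2, -0.0, -0.4]
finger_gap: 0.247
t: 13.5
tcp_pos: [0.5566, 0.0974, 0.0017]
tool_rot: [0.514, 0.486, -0.514, 0.486]
force: [-0.3, -0.7, 0.3]
finger_gap: 0.526
```

View pics/w11.png

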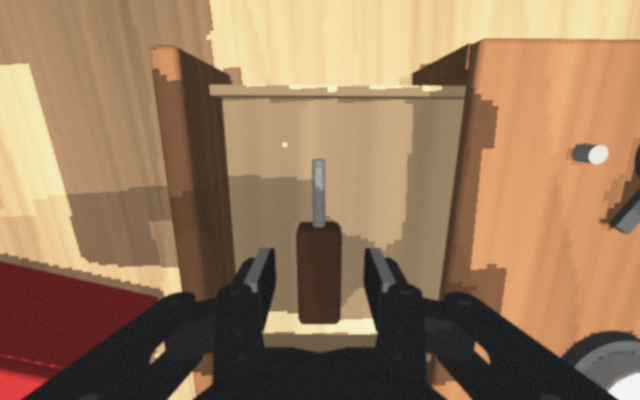

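```bash
python3 -m crank '[[0.045,-0.02,0,0,0],[0.045,-0.04,0,0,0],[0.045,-0.04,0,0,0],[0.02,-0.03,0,0,0],[0.0,0,-0.03,0,0]]'; python3 -m crank '[[0,0,-0.04,-0.01,0],[0,0,-0.04,0,0],[0,0,0,0,0.14],[0,0,0,0,0.14],[0,0,0,0,0.14]]' 60;python3 -m crank '[[0,0,0,0,0.14],[0,0,0,0,0.14],[0,0,0,0,0.14],[0,0,0,0,0.14],[0,0,0,0,0.14]]'; python3 -m crank '[[0,0,0,0,0.14],[0,0,0,0,0.14],[0,0,0,0,0.14],[0,0,0,0,0]]';  python3 -c "
from h import *
s,st=snap('wrist','w12');snap('top','t3');go(.455,.116,.01,-93.4)"
```

```text
t: 14.05
tcp_pos: [0.5343, 0.0986, 0.1363]
tool_rot: [0.518, 0.481, -0.51, 0.49]
force: [0.5, -0.4, -1.0]
finger_gap: 0.195
t: 14.55
tcp_pos: [0.4467, 0.1137, 0.1315]
tool_rot: [0.605, 0.366, -0.605, 0.366]
force: [0.2, -0.4, -0.7]
finger_gap: -0.002
t: 15.05
tcp_pos: [0.4469, 0.1136, 0.1314]
tool_rot: [-0.694, -0.137, 0.694, -0.137]
force: [0.1, -0.3, -0.2]
finger_gap: -0.001
t: 15.45
tcp_pos: [0.4469, 0.1136, 0.1313]
tool_rot: [-0.707, 0.009, 0.707, 0.009]
force: [0.2, -0.1, 0.5]
finger_gap: 0.002
tcp [0.447  0.1136 0.1313] jaw az -91.28 | shift tool [ 0.1213 -0.0026 -0.008 ] | turn 0.037 q6 1.599
```

View pics/w12.png

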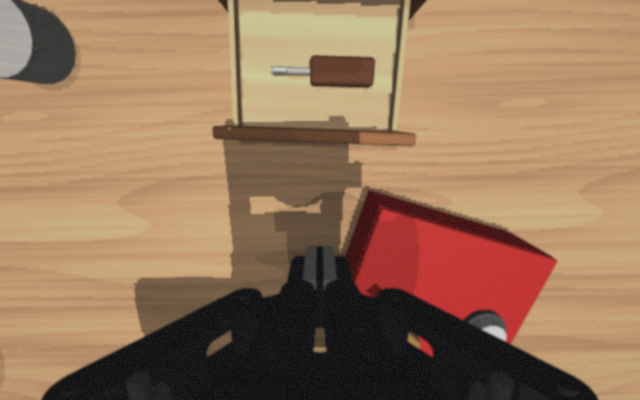

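View pics/t3.png

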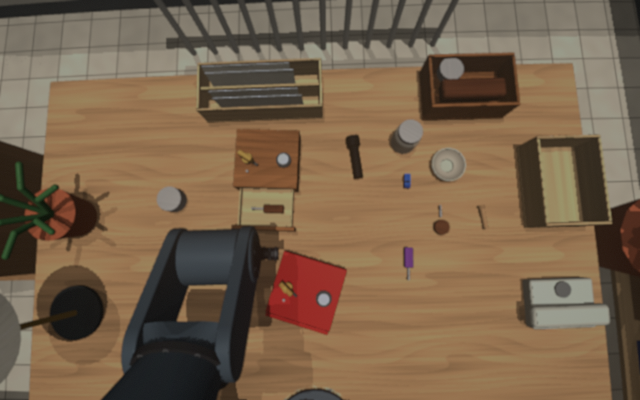

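```bash
python3 -m crank '[[0,0.01,-0.004,-0.012,0.037],[0,0.03,0,0,0],[0,0.03,0,0,0],[0,0.03,0,0,0],[0,0.02,0,0,0]]'; python3 -m crank '[[0,0.001,0,0,0],[0,0,0,0,0]]'; python3 -c "
from h import *
go(.49,.118,.01,-93.4)
go(.57,.113,.01,-93.4)"
```

```text
t: 16.05
tcp_pos: [0.4585, 0.1173, 0.0096]
tool_rot: [-0.706, 0.021, 0.707, 0.021]
force: [1.0, -0.1, 0.3]
finger_gap: 0.002
t: 16.25
tcp_pos: [0.459, 0.1173, 0.0102]
tool_rot: [-0.706, 0.022, 0.707, 0.022]
force: [0.5, -0.2, 0.1]
finger_gap: -0.002
tcp [0.459  0.1173 0.0102] jaw az -93.5 | shift tool [ 0.0002 -0.0026 -0.0309] | turn -0.002 q6 1.645
tcp [0.459  0.1173 0.0102] jaw az -93.5 | shift tool [ 1.00e-04 -2.50e-03 -1.11e-01] | turn -0.002 q6 1.645
```

```bash
python3 -m crank '[[0,0,0,-0.01,0],[0,0,0,-0.01,0],[0,0,0,-0.01,0],[0,0,0,-0.01,0],[0,0,0,-0.01,0]]'; python3 -m crank '[[0,0,0,-0.01,0],[0,0,0,-0.01,0],[0,0,0,-0.01,0],[0,0,0,-0.01,0],[0,0,0,-0.01,0]]'; python3 -m crank '[[0,0,0,-0.008,0],[0,0,0,-0.004,0],[0,0,0,0,0]]'
```

```text
t: 16.75
tcp_pos: [0.5088, 0.1142, 0.0106]
tool_rot: [-0.706, 0.022, 0.707, 0.022]
force: [-2.7, 0.4, 1.8]
finger_gap: -0.001
t: 17.25
tcp_pos: [0.5592, 0.1111, 0.0102]
tool_rot: [-0.706, 0.022, 0.707, 0.022]
force: [-4.1, -0.3, 3.4]
finger_gap: 0.001
t: 17.55
tcp_pos: [0.5715, 0.1103, 0.0102]
tool_rot: [0.707, -0.022, -0.707, -0.022]
force: [-3.3, 0.5, 1.8]
finger_gap: 0.001
```

```bash
python3 -m crank '[[0,0,0,-0.003,0],[0,0,0,-0.003,0],[0,0,0,0,0]]'; python3 -m crank '[[0,0,0,-0.002,0],[0,0,0,-0.002,0],[0,0,0,0,0]]';python3 -m crank '[[0,0,0,-0.002,0],[0,0,0,0,0]]'
```

```text
t: 17.85
tcp_pos: [0.5724, 0.1102, 0.0101]
tool_rot: [-0.704, 0.022, 0.71, 0.022]
force: [-8.8, 0.4, 6.6]
finger_gap: -0.002
t: 18.15
tcp_pos: [0.5734, 0.1102, 0.0099]
tool_rot: [-0.702, 0.022, 0.712, 0.022]
force: [-14.4, 0.6, 10.0]
finger_gap: 0.003
t: 18.35
tcp_pos: [0.5772, 0.11, 0.0099]
tool_rot: [-0.703, 0.022, 0.71, 0.022]
force: [-5.6, 0.3, 2.1]
finger_gap: 0.0
```

```bash
python3 -m crank '[[0,0,0,-0.002,0],[0,0,0,-0.002,0],[0,0,0,0,0]]'; python3 -m crank '[[0,0,0,-0.002,0],[0,0,0,-0.002,0],[0,0,0,0,0]]'; python3 -c "
from h import *
snap('wrist','w13')"
```

```text
t: 18.65
tcp_pos: [0.5863, 0.1094, 0.0098]
tool_rot: [-0.706, 0.022, 0.707, 0.022]
force: [-4.0, 1.5, -1.0]
finger_gap: 0.004
t: 18.95
tcp_pos: [0.5883, 0.1093, 0.0098]
tool_rot: [-0.705, 0.022, 0.709, 0.022]
force: [-7.7, 0.9, 1.7]
finger_gap: -0.001
```

View pics/w13.png

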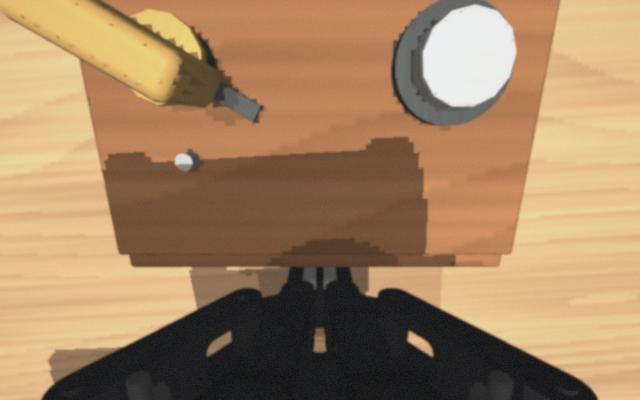

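```bash
python3 -m crank '[[0,0,0,-0.002,0],[0,0,0,-0.002,0],[0,0,0,0,0]]'; python3 -m crank '[[0,0,0,-0.002,0],[0,0,0,-0.002,0],[0,0,0,0,0]]'
```

```text
t: 19.3
tcp_pos: [0.588, 0.1093, 0.0098]
tool_rot: [-0.702, 0.022, 0.712, 0.022]
force: [-14.8, 0.5, 8.1]
finger_gap: 0.004
t: 19.6
tcp_pos: [0.5877, 0.1092, 0.0099]
tool_rot: [-0.699, 0.022, 0.715, 0.022]
force: [-20.5, 0.3, 14.9]
finger_gap: -0.0
```

```bash
python3 -m crank '[[0,0,0,0.01,0],[0,0,0,0.02,0],[0,0,0,0.03,0],[0,-0.04,0,0.02,0],[0,-0.05,0,0,0]]'; python3 -m crank '[[0,-0.05,0,0,0],[0,0,0,0,0],[0,0,0,0,0]]'; python3 -c "
from h import *
snap('wrist','w14'); s,_=snap('top','t4'); print(manip.sense()['tcp_pos'])"
```

```text
t: 20.1
tcp_pos: [0.5159, 0.1135, 0.0991]
tool_rot: [-0.705, 0.022, 0.709, 0.022]
force: [1.9, 0.6, -0.2]
finger_gap: -0.001
t: 20.4
tcp_pos: [0.5226, 0.1134, 0.1527]
tool_rot: [0.71, -0.022, -0.703, -0.022]
force: [-0.6, -0.2, -1.0]
finger_gap: -0.002
[0.51961553 0.11336737 0.14985564]
```

View pics/w14.png

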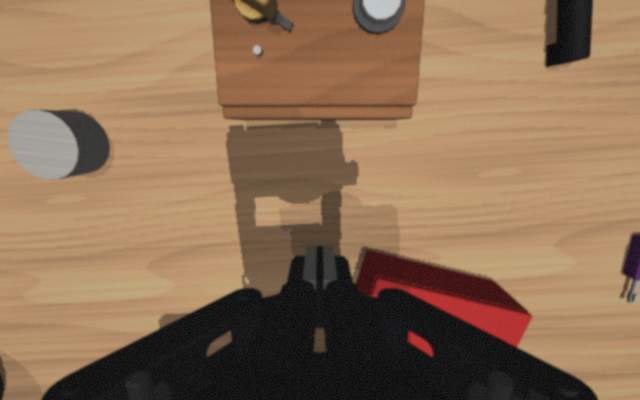

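```bash
python3 -c "
from h import *
go(.679,.148,.15,-30.3)"; python3 -m crank '[[0.05,0,-0.011,-0.038,0],[0.05,0,-0.011,-0.038,0],[0.05,0,-0.011,-0.038,0],[0.05,0,-0.011,-0.038,0],[0.05,0,0,0,-0.14]]' 40 ; python3 -m crank '[[0.05,0,0,0,-0.14],[0.05,0,0,0,-0.14],[0.05,0,0,0,-0.14],[0.05,0,0,0,-0.14],[0.05,0,0,0,-0.14]]'; python3 -m crank '[[0.05,0,0,0,-0.13],[0.05,0,0,0,-0.13],[0.05,0,0,0,0],[0.05,0,0,0,0]]'; python3 -c "
from h import *
snap('wrist','w15'); go(.679,.148,.15,-30.3)"
```

```text
tcp [0.5196 0.1134 0.1499] jaw az -93.57 | shift tool [ 0.     -0.0445 -0.1569] | turn -1.104 q6 1.638
t: 21.0
tcp_pos: [0.6785, 0.1484, 0.1473]
tool_rot: [0.708, 0.029, -0.705, 0.029]
force: [-1.1, -0.6, 0.7]
finger_gap: 0.592
t: 21.5
tcp_pos: [0.6727, 0.1478, 0.1472]
tool_rot: [-0.652, -0.27, 0.655, -0.27]
force: [0.8, 0.4, -0.1]
finger_gap: 0.588
t: 21.9
tcp_pos: [0.6729, 0.1479, 0.1483]
tool_rot: [-0.614, -0.35, 0.615, -0.349]
force: [-0.4, -0.2, 0.1]
finger_gap: 0.59
tcp [0.6731 0.1479 0.1488] jaw az -30.68 | shift tool [-0.0012  0.0051 -0.0031] | turn -0.007 q6 0.59
```

View pics/w15.png

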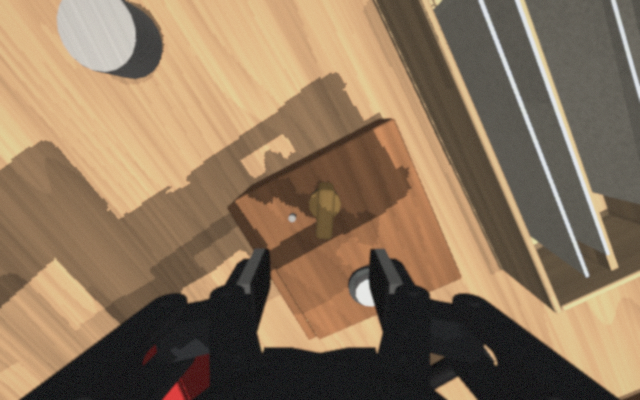

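```bash
python3 - <<'E'
from h import *
s,st=load("w15");im=s["image"]
cv2.imwrite("pics/w15c.png",cv2.resize(im[160:260,270:380],None,fx=6,fy=6,interpolation=cv2.INTER_CUBIC))
E
```

```text
(no output)
```

View pics/w15c.png

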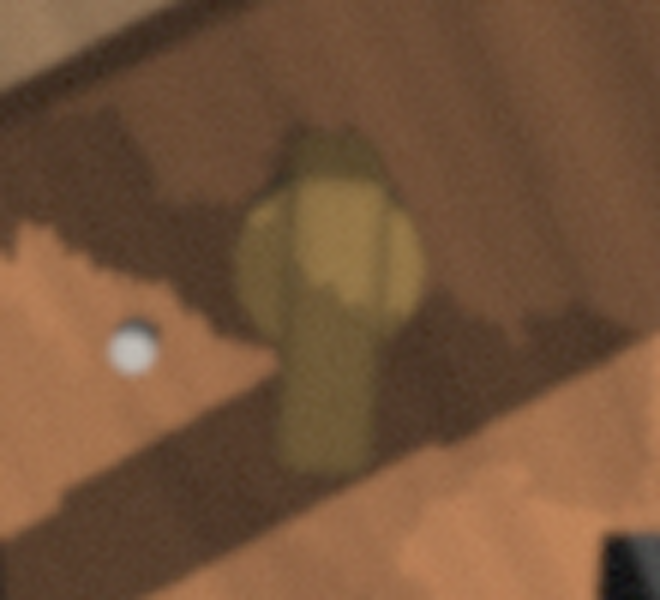

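```bash
python3 - <<'E'
from h import *
s,st=load("w15");T=np.linalg.inv(pose(st))
Q=[]
for p in [(293,178),(388,180),(373,470),(280,468)]:
  w=onplane(s,[np.array([270,160])+(np.array(p)-2.5)/6],.114,st)[0]; t=T[:3,:3]@w+T[:3,3]; Q.append(np.r_[w,t]); print(w.round(4),t.round(4))
print(np.mean(Q,0).round(4))
E
```

```text
[0.6859 0.1674 0.114 ] [ 0.0343  0.0013 -0.0235]
[0.6953 0.1616 0.114 ] [ 0.0343  0.0123 -0.0233]
[0.6758 0.1311 0.114 ] [0.0343 0.0111 0.0129]
[0.6662 0.1371 0.114 ] [ 0.0343 -0.0003  0.0127]
[ 0.6808  0.1493  0.114   0.0343  0.0061 -0.0053]
```

```bash
python3 -m crank '[[0.05,0,0.004,-0.0045,0.039],[0.04,0.02,0,0,0],[0.04,0.03,0,0,0],[0.04,0.02,0,0,0],[0.04,0,0,0,0]]'; python3 -m crank '[[0.04,0,0,0,0],[0.04,0,0,0,0]]'; python3 -c "
from h import *
snap('wrist','w16'); go(.679,.148,.06,-32.9)"
```

```text
t: 22.45
tcp_pos: [0.6761, 0.1496, 0.0762]
tool_rot: [-0.618, -0.339, 0.624, -0.337]
force: [-0.1, 0.2, 0.0]
finger_gap: 0.468
t: 22.65
tcp_pos: [0.6805, 0.15, 0.0817]
tool_rot: [0.622, 0.338, -0.62, 0.339]
force: [-0.5, 0.3, 0.0]
finger_gap: 0.467
tcp [0.6806 0.15   0.082 ] jaw az -32.8 | shift tool [ 0.022  -0.0003  0.0025] | turn 0.002 q6 0.629
```

View pics/w16.png

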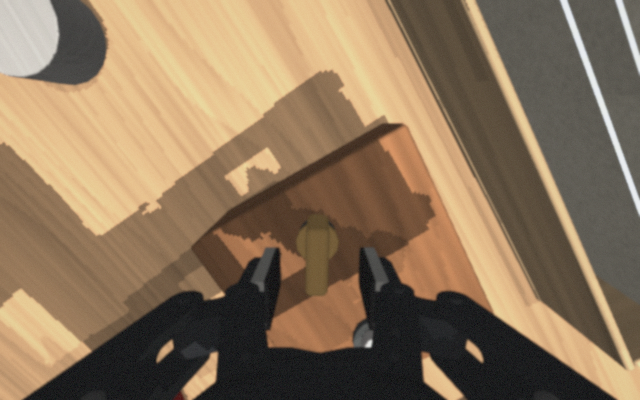

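```bash
python3 -m crank '[[0.04,0.012,0,0,0],[0.04,0.009,0,0,0],[0.04,0,0,0,0]]'; python3 -c "
from h import *
s,st=snap('wrist','w17'); go(.679,.148,.06,-32.9)
T=np.linalg.inv(pose(st));cv2.imwrite('pics/w17c.png',cv2.resize(s['image'][190:330,240:400],None,fx=5,fy=5,interpolation=cv2.INTER_CUBIC))"
```

```text
t: 23.0
tcp_pos: [0.6776, 0.1497, 0.0573]
tool_rot: [-0.62, -0.339, 0.622, -0.338]
force: [-0.7, -0.3, -0.5]
finger_gap: 0.468
tcp [0.6781 0.1498 0.058 ] jaw az -32.78 | shift tool [-0.002   0.0017  0.001 ] | turn 0.002 q6 0.629
```

View pics/w17c.png

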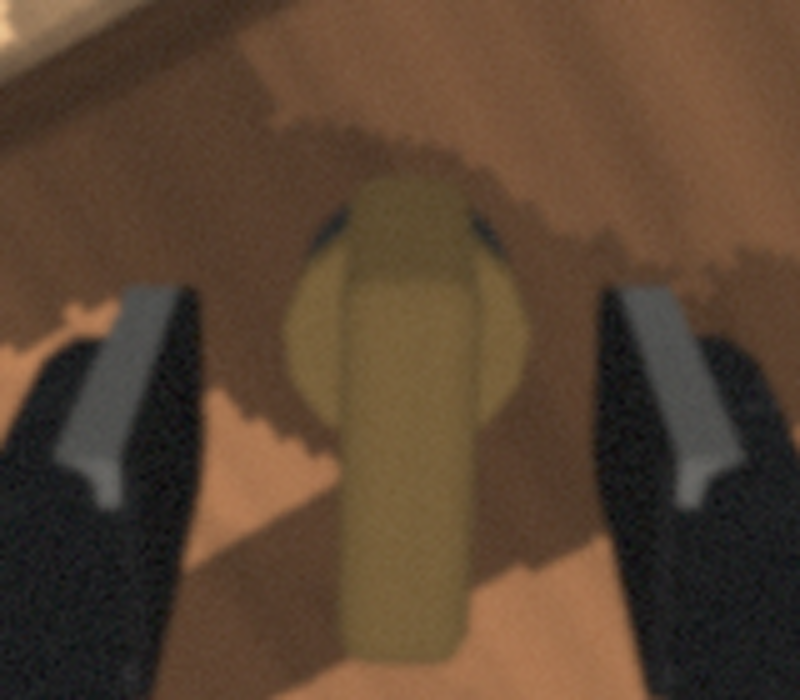

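```bash
python3 - <<'E'
from h import *
s,st=load("w17");T=np.linalg.inv(pose(st))
for p in [(348,282),(472,282),(465,660),(340,655)]:
  w=onplane(s,[np.array([240,190])+(np.array(p)-2)/5],.114,st)[0]; print(w.round(4),(T[:3,:3]@w+T[:3,3]).round(4))
E
```

```text
[0.6866 0.1675 0.114 ] [-0.0567 -0.0022 -0.0197]
[0.6952 0.162  0.114 ] [-0.0567  0.008  -0.0197]
[0.6754 0.1314 0.114 ] [-0.0566  0.0079  0.0167]
[0.6663 0.1379 0.114 ] [-0.0566 -0.0032  0.0162]
```

```bash
python3 -m crank '[[0.04,-0.002,0,0,0],[0.0,0,0,0,0],[0,0,0,0,0],[0,0,0,0,0],[0,0,0,0,0]]' 50; python3 -m crank '[[0,0,0,0,0]]';  python3 -c "
from h import *
s,st=snap('wrist','w18'); go(.679,.148,.06,-32.9);print(st['force'],st['ft_torque'])"
```

```text
t: 23.55
tcp_pos: [0.6791, 0.1503, 0.062]
tool_rot: [0.621, 0.339, -0.621, 0.339]
force: [-3.3, 1.3, 3.6]
finger_gap: 0.127
t: 23.65
tcp_pos: [0.6791, 0.1503, 0.062]
tool_rot: [0.621, 0.339, -0.621, 0.339]
force: [-2.0, 1.8, 4.9]
finger_gap: 0.13
tcp [0.6791 0.1503 0.0619] jaw az -32.77 | shift tool [0.0019 0.0011 0.002 ] | turn 0.002 q6 0.629
[-2.0041165   1.78626442  4.90243409] [0.24350118 0.37196666 0.04315984]
```

View pics/w18.png

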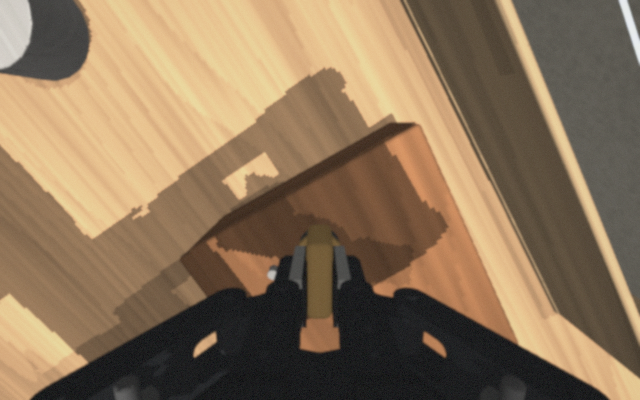

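```bash
python3 -m crank '[[0,0,0,0,0.05],[0,0,0,0,0.1],[0,0,0,0,0.1],[0,0,0,0,0.1],[0,0,0,0,0.05]]' ; python3 -c "
from h import *
st=manip.sense(); go(.679,.148,.06,-32.9);print(st['force'],st['ft_torque'])"; python3 -m crank '[[0,0,0,0,0.1],[0,0,0,0,0.1],[0,0,0,0,0.05],[0,0,0,0,0]]';python3 -c "
from h import *
st=manip.sense(); go(.679,.148,.06,-32.9);print(st['force'],st['ft_torque'])"
```

```text
t: 24.2
tcp_pos: [0.679, 0.1504, 0.062]
tool_rot: [0.676, 0.208, -0.676, 0.207]
force: [-1.6, 2.4, 5.0]
finger_gap: 0.129
tcp [0.679  0.1504 0.062 ] jaw az -55.84 | shift tool [0.002  0.002  0.0013] | turn -0.4 q6 1.032
[-1.60232491  2.40121405  5.02010505] [0.25474154 0.39814276 0.0383273 ]
t: 24.6
tcp_pos: [0.6789, 0.1504, 0.0619]
tool_rot: [-0.696, -0.123, 0.696, -0.122]
force: [-2.3, 1.0, 5.4]
finger_gap: 0.13
tcp [0.6789 0.1504 0.0619] jaw az -70.06 | shift tool [0.0019 0.0023 0.0008] | turn -0.649 q6 1.28
[-2.33071404  1.01772979  5.4492698 ] [0.3686795  0.40890167 0.00410745]
```

```bash
python3 -m crank '[[0,0,0,0,0.05],[0,0,0,0,0.05]]' >/dev/null; python3 -c "
from h import *
st=manip.sense(); go(.679,.148,.06,-32.9);print(st['force'],st['ft_torque'])"; python3 -m crank '[[0,0,0,0,0.05],[0,0,0,0,0.05]]'>/dev/null;python3 -c "
from h import *
st=manip.sense(); go(.679,.148,.06,-32.9);print(st['force'],st['ft_torque'],st['tau'])"
python3 -m crank '[[0,0,0,0,0.04],[0,0,0,0,0.04]]'>/dev/null;python3 -c "
from h import *
st=manip.sense(); go(.679,.148,.06,-32.9);print(st['force'],st['ft_torque'],st['tau'])
s,st=snap('wrist','w19');cv2.imwrite('pics/w19c.png',cv2.resize(s['image'][190:330,240:400],None,fx=5,fy=5,interpolation=cv2.INTER_CUBIC))"
```

```text
tcp [0.6789 0.1504 0.0619] jaw az -75.85 | shift tool [0.0019 0.0024 0.0005] | turn -0.75 q6 1.381
[-3.12703335  1.83301365  5.09446697] [ 0.3208823   0.45336712 -0.0406926 ]
tcp [0.6789 0.1505 0.0619] jaw az -81.58 | shift tool [0.0019 0.0025 0.0003] | turn -0.85 q6 1.481
[-2.96417156  2.26465143  5.3395696 ] [0.33431598 0.42975157 0.01817421] [ -1.91996232 -48.67335677 -15.25103509  -0.50606484  -0.76404786
  -0.29623303]
tcp [0.6789 0.1505 0.062 ] jaw az -86.14 | shift tool [0.002  0.0025 0.0001] | turn -0.929 q6 1.56
[-2.12435863  1.95034063  5.5472795 ] [0.34149136 0.47377992 0.02512916] [ -1.9602102  -48.67508411 -15.24975479  -0.51818836  -0.76498825
  -0.22958958]
```

View pics/w19.png

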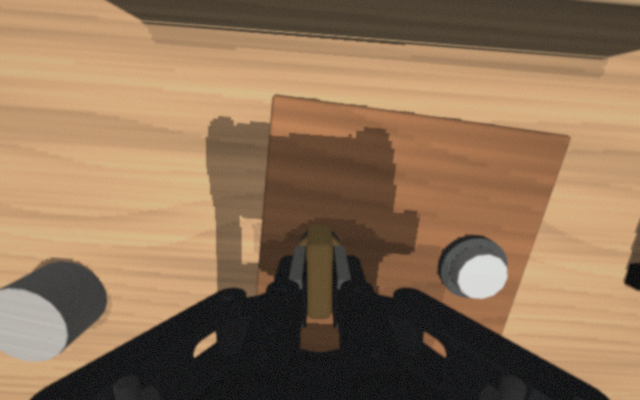

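```bash
python3 -m crank '[[0,0,0,0,0.05],[0,0,0,0,0.05]]' >/dev/null; python3 -c "
from h import *
st=manip.sense(); go(.679,.148,.06,-32.9);print(st['force'],st['ft_torque'],st['tau'][5])"; python3 -m crank '[[0,0,0,0,0.05],[0,0,0,0,0.05]]'>/dev/null;python3 -c "
from h import *
st=manip.sense(); go(.679,.148,.06,-32.9);print(st['force'],st['ft_torque'],st['tau'][5])"
python3 -m crank '[[0,0,0,0,0.04],[0,0,0,0,0]]'>/dev/null;python3 -c "
from h import *
st=manip.sense(); go(.679,.148,.06,-32.9);print(st['force'],st['ft_torque'],st['tau'][5])"
```

```text
tcp [0.6789 0.1505 0.0619] jaw az -91.89 | shift tool [ 0.0019  0.0025 -0.0001] | turn -1.03 q6 1.661
[-3.55406307  2.67040766  5.74236726] [0.35680821 0.41736083 0.03585401] -0.3020286373794079
tcp [0.6789 0.1506 0.0619] jaw az -97.6 | shift tool [ 0.0019  0.0026 -0.0005] | turn -1.129 q6 1.761
[-3.35071884  2.60024688  6.06114673] [0.34055873 0.44632028 0.08369723] -0.20534837152808905
tcp [0.6789 0.1506 0.0619] jaw az -99.84 | shift tool [ 0.0019  0.0025 -0.0005] | turn -1.168 q6 1.8
[-2.78330072  2.76334797  6.09302267] [0.33922372 0.47615872 0.00702487] 0.07652867585420609
```

```bash
python3 -m crank '[[0.04,0,0,0,0],[0.04,0,0,0,0],[0.04,0,0,0,0],[0.04,-0.01,0,0,0],[0.04,-0.04,0,0,0]]'; python3 -m crank '[[0.04,-0.05,0,0,0],[0.04,-0.03,0,0.02,0],[0.04,0,0,0.03,0],[0.04,0,0,0,0],[0.04,0,0,0,0]]';python3 -c "
from h import *
s,st=snap('wrist','w20'); go(.679,.148,.06,-32.9);print(st['force'])"
```

```text
t: 26.35
tcp_pos: [0.6754, 0.1493, 0.107]
tool_rot: [-0.701, 0.061, 0.708, 0.06]
force: [1.0, -0.4, -0.1]
finger_gap: 0.469
t: 26.85
tcp_pos: [0.6298, 0.1584, 0.1922]
tool_rot: [0.705, -0.06, -0.704, -0.06]
force: [0.8, 0.3, 0.7]
finger_gap: 0.465
tcp [0.6305 0.1583 0.1917] jaw az -99.81 | shift tool [ 0.1318  0.0019 -0.0494] | turn -1.168 q6 1.817
[0.77786368 0.26720949 0.67090134]
```

View pics/w20.png

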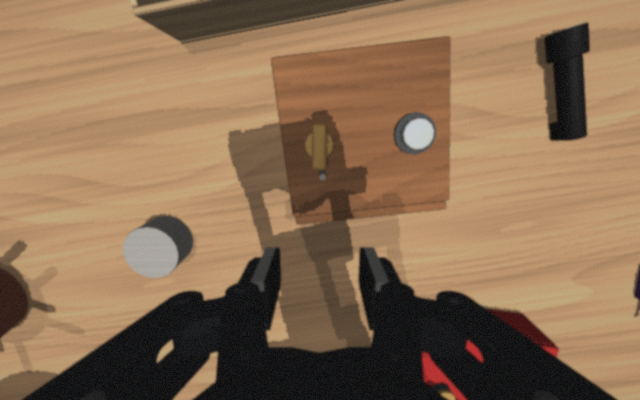

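```bash
python3 -m crank '[[0.04,0.03,0,0.005,0],[0.04,0.03,0,0.005,0],[0.04,0.01,0,0,0],[0.04,0,0,0,0],[0.04,0,0,0,0]]';python3 -c "
from h import *
s,st=snap('wrist','w21'); print(st['tcp_pos'])
c=cv2.resize(s['image'][40:230,240:400],None,fx=3.15,fy=3.15,interpolation=cv2.INTER_CUBIC);c=cv2.convertScaleAbs(c,alpha=1.6);cv2.imwrite('pics/w21c.png',c)"
```

```text
t: 27.4
tcp_pos: [0.6217, 0.1599, 0.1218]
tool_rot: [0.705, -0.06, -0.704, -0.061]
force: [-0.2, 1.0, 0.3]
finger_gap: 0.471
[0.62167074 0.15994036 0.12180768]
```

View pics/w21c.png

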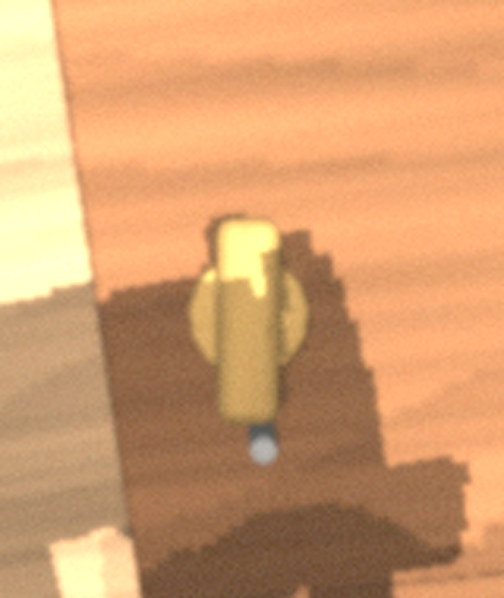

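```bash
python3 -c "
from h import *
s,st=load('w21')
c=cv2.resize(s['image'][100:195,285:350],None,fx=6,fy=6,interpolation=cv2.INTER_CUBIC);c=cv2.convertScaleAbs(c,alpha=2.2);
s2,st2=load('w13'); d=cv2.resize(s2['image'][0:190,80:300],None,fx=2.5,fy=2.5,interpolation=cv2.INTER_CUBIC)
h=max(c.shape[0],d.shape[0]);pad=lambda a:cv2.copyMakeBorder(a,0,h-a.shape[0],0,5,cv2.BORDER_CONSTANT)
o=np.hstack([pad(c),pad(d)]);print(o.shape);cv2.imwrite('pics/cmp.png',o[:, :800] if o.shape[1]<=800 else cv2.resize(o,(800,int(o.shape[0]*800/o.shape[1]))))
C=cloud(s,st); 
for v in range(168,188,2): print(v,[C[v,u].round(3).tolist() for u in (319,321,323,325,327)])
"
```

```text
(570, 950, 3)
168 [[0.666, 0.151, 0.115], [0.665, 0.15, 0.115], [0.665, 0.148, 0.114], [0.665, 0.147, 0.115], [0.665, 0.146, 0.113]]
170 [[0.664, 0.151, 0.114], [0.664, 0.15, 0.114], [0.664, 0.149, 0.114], [0.664, 0.147, 0.113], [0.663, 0.146, 0.114]]
172 [[0.663, 0.151, 0.114], [0.663, 0.15, 0.114], [0.663, 0.149, 0.114], [0.662, 0.148, 0.114], [0.662, 0.146, 0.113]]
174 [[0.662, 0.151, 0.112], [0.661, 0.15, 0.111], [0.661, 0.149, 0.113], [0.655, 0.148, 0.077], [0.654, 0.147, 0.071]]
176 [[0.654, 0.153, 0.075], [0.654, 0.151, 0.075], [0.654, 0.15, 0.076], [0.653, 0.148, 0.075], [0.652, 0.147, 0.071]]
178 [[0.653, 0.153, 0.076], [0.652, 0.152, 0.075], [0.652, 0.15, 0.076], [0.652, 0.149, 0.077], [0.652, 0.147, 0.077]]
180 [[0.652, 0.153, 0.077], [0.651, 0.152, 0.077], [0.651, 0.15, 0.076], [0.651, 0.149, 0.076], [0.651, 0.147, 0.077]]
182 [[0.649, 0.154, 0.069], [0.65, 0.152, 0.078], [0.65, 0.151, 0.079], [0.649, 0.149, 0.076], [0.649, 0.148, 0.076]]
184 [[0.647, 0.154, 0.069], [0.648, 0.152, 0.077], [0.648, 0.151, 0.077], [0.648, 0.149, 0.078], [0.648, 0.148, 0.078]]
186 [[0.646, 0.154, 0.07], [0.647, 0.153, 0.076], [0.647, 0.151, 0.078], [0.646, 0.15, 0.077], [0.645, 0.148, 0.07]]
```

View pics/cmp.png

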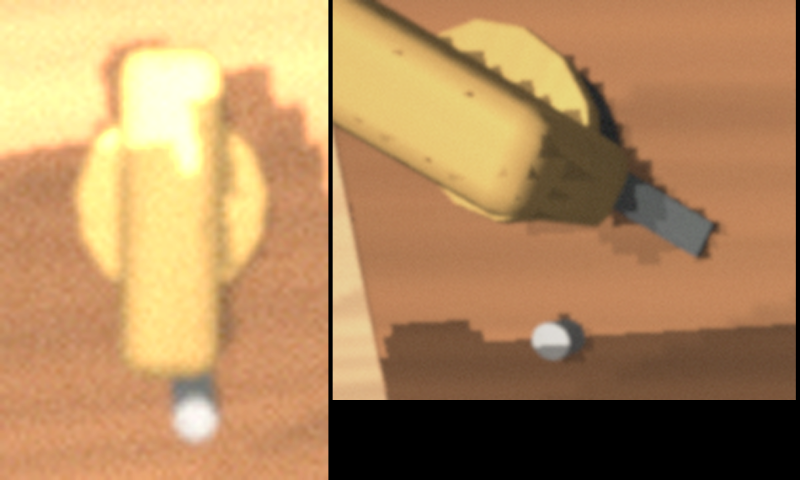

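```bash
python3 -m crank '[[0.04,0,0,0.035,0],[0.04,0,-0.005,0.035,0],[0.04,0.03,0,0,0],[0.04,0.03,0,0,0],[0.04,0,0,0,0]]';python3 -m crank '[[0.04,0,0,0,0],[0.04,0,0,0,0]]'; python3 -c "
from h import *
s,st=snap('wrist','w22'); print(st['tcp_pos'],st['force'])
"
```

```text
t: 27.95
tcp_pos: [0.5504, 0.1768, 0.0597]
tool_rot: [-0.703, 0.061, 0.706, 0.06]
force: [-0.8, -0.5, 0.5]
finger_gap: 0.467
t: 28.15
tcp_pos: [0.554, 0.1771, 0.0632]
tool_rot: [0.706, -0.06, -0.703, -0.061]
force: [0.2, -0.8, 0.6]
finger_gap: 0.466
[0.5540262  0.17708581 0.06319112] [ 0.17767265 -0.82755472  0.56188023]
```

View pics/w22.png

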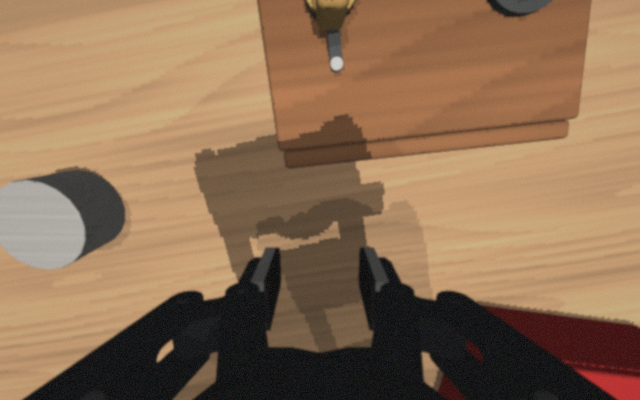

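```bash
python3 -c "
from h import *
s,st=load('w22')
c=cv2.resize(s['image'][0:80,295:375],None,fx=7,fy=7,interpolation=cv2.INTER_CUBIC);cv2.imwrite('pics/w22c.png',cv2.convertScaleAbs(c,alpha=1.7))"
```

```text
(no output)
```

View pics/w22c.png

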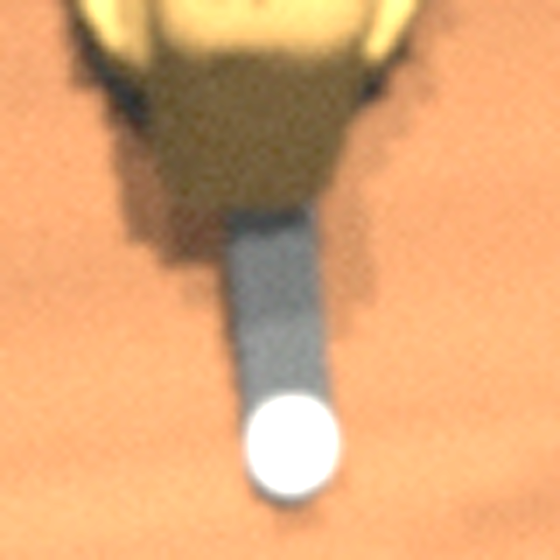

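```bash
python3 - <<'E'
from h import *
s,st=load("w22")
P=lambda p,z:onplane(s,[np.array([295,0])+(np.array(p)-3)/7],z,st)[0]
a=P((270,230),.077);b=P((288,398),.077);pin=P((292,443),.079);print(a,b,pin)
d=b-a;print("pointer az",np.degrees(np.arctan2(d[1],d[0])))
l=P((228,235),.077)-P((248,400),.077);r=P((312,225),.077)-P((327,395),.077)
print([np.degrees(np.arctan2(-x[1],-x[0])) for x in(l,r)])
w1=P((172,205),.084);w2=P((325,202),.084);print("wing low front corners",w1,w2,"mid",(w1+w2)/2, "normal az",np.degrees(np.arctan2(w2[1]-w1[1],w2[0]-w1[0]))-90)
# initial w13 pointer and wing
s,st=load("w13")
Q=lambda p,z:onplane(s,[np.array([80,0])+(np.array([(p[0]-333)*950/800,p[1]*950/800]) -.75)/2.5],z,st)[0]
l=Q((622,207),.077),Q((697,257),.077);r=Q((637,178),.077),Q((713,225),.077)
for x in(l,r): d=x[1]-x[0];print("init pointer az",np.degrees(np.arctan2(d[1],d[0]))%360)
e=Q((335,125),.114),Q((500,217),.114); d=e[1]-e[0];print("init wing az",np.degrees(np.arctan2(d[1],d[0]))%360)
E
```

```text
[0.66249836 0.1500342  0.077     ] [0.65217292 0.15043076 0.077     ] [0.64901999 0.15075375 0.079     ]
pointer az 177.80054395513434
[np.float64(178.38071390771918), np.float64(176.91175187915718)]
wing low front corners [0.66323385 0.1565524  0.084     ] [0.66175114 0.14690726 0.084     ] mid [0.6624925  0.15172983 0.084     ] normal az -188.73942003611188
init pointer az 232.7938480539886
init pointer az 235.2895156512156
init wing az 236.74400027352766
```

```bash
python3 -m crank '[[0.04,-0.04,0,0,0],[0.04,-0.05,0.03,0.03,0],[0.04,-0.04,0.04,0.03,0],[0.04,0,0.05,0.02,0],[0.04,0,0.05,0,0]]' >/dev/null; python3 -m crank '[[0.04,0,0.05,0,0],[0.04,0,0.05,0,0],[0.04,0,0.05,0,0],[0.04,0,0,0,0],[0.04,0,0,0,0]]'; python3 -c "
from h import *
s,st=snap('top','t5');print(st['tcp_pos'],st['force'])
a=load('top0')[0]['image']; f=lambda i:cv2.resize(i[110:210,215:315],None,fx=3.9,fy=3.9,interpolation=cv2.INTER_CUBIC)
cv2.imwrite('pics/t5c.png',np.hstack([f(a),f(s['image'])]))"
```

```text
t: 29.2
tcp_pos: [0.4372, -0.1097, 0.1717]
tool_rot: [0.705, -0.062, -0.704, -0.062]
force: [-0.3, -1.0, -0.2]
finger_gap: 0.469
[ 0.43721137 -0.10966155  0.1717442 ] [-0.27342951 -1.00591099 -0.22874832]
```

View pics/t5.png

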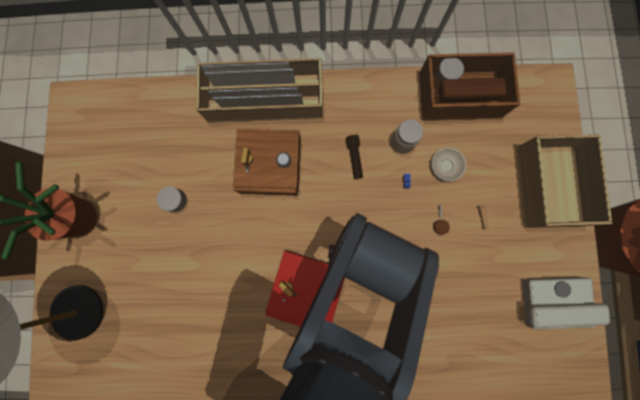

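View pics/t5c.png

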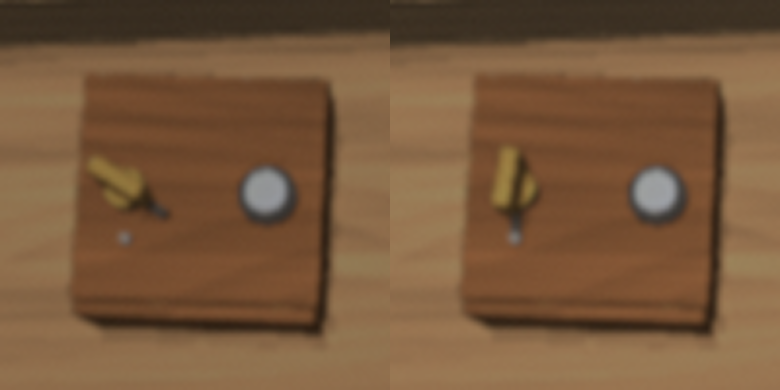

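```bash
python3 -c "
from h import *
print(manip.sign_off())"
```

```text
the job is handed in; nothing more can be done
None
```

I pressed the latch, laid the oblong-fob key across the open tray, pushed the tray home and tightened the wing screw. I handed the job in at about 29 s.

**Last checks:**
- **Key:** the view straight after letting go showed it lying flat in the tray. It cannot be seen now that the tray is shut.
- **Tray:** I pushed it until it hit a firm stop at about 20 N. It stayed shut when I backed off, and the box front looks the same as in the starting picture.
- **Screw:** I turned the wing 1.17 rad clockwise. The pointer now lies against the stop pin at about 178°, and the wing stands at about 170 to 171°. That puts the clutch slip at roughly 0.11 to 0.15 rad, inside the allowed 0.04 to 0.6.
- **Other things on the ledge:** in the last top view those in sight looked unmoved by eye. The purple look-alike was hidden behind the arm, and the gripper was clear of everything.

**What disagreed:**
- **Fingertips:** they end about 30 mm short of the reported tool point. My first press on the latch stopped in the air because of this, and I corrected for it from then on.
- **Torque:** the wrist torque readings were too noisy to show the clutch slipping. The slip figure rests only on the angle turned and the pictures.

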